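# Refit the power knob of a scaler unit and set it

## Task

The power knob has come off the small white scaler unit with the sloping front. Put it back on the brass shaft, with the flat in its bore matched to the flat on the shaft, and push it fully home against the panel; then turn it until its white pointer line points at the green dot, and let go. Leave the other things on the trolley where they are.

Things in the scene. Friction and masses are not known exactly. Their poses are not given: they have to be found in the camera images.
- knob: The loose knob: black ten-sided prism, 42 mm across opposite flat sides (44 across corners), 38 mm tall, 65 to 110 g, standing on the trolley top, bore down. Origin: centre of its underside; z: its axis, out of the closed top; x: towards the white pointer line, which runs over the top to the rim and down the side. A flat side faces x; the others follow every 36 degrees.
- knob_bore (a point): Mouth of the knob's bore, centre of its underside (knob's frame). Bore 21 mm deep, 17.6 mm diameter, with a brass flat on the pointer (+x) side 4.8 mm from the axis, so it fits the shaft only with the pointer on the same side as the shaft's flat (0.12 rad of play either way). Mouth chamfered 1.5 mm, but not at the flat.
- scaler_unit: The fixed white scaler unit, 150 mm deep (x), 170 mm wide (y), 99 mm tall at the back, 30 mm at the front. Origin: centre of its underside on the trolley top; x points to its back, z up. Its front panel rises to the back at 32 degrees from level.
- dial: The white dial, 75 mm wide, on the sloping panel, fixed. Origin: where the shaft's axis leaves the panel (unit's frame: x -20, z 64.4 mm). z: out of the panel along the shaft's axis, 32 degrees from vertical, leaning to the unit's front; x: up the slope, through the green dot. A knob fully home has its underside on the panel, its origin at this origin.
- green_dot (a point): The green dot on the dial, 8 mm wide, 32 mm up the slope from the shaft's axis.
- shaft (a joint): Angle of the brass shaft about the dial's z, rad: 0 when its flat faces the green dot, growing counterclockwise seen from outside the panel; negative: flat to the right of the dot seen from the robot. Starts at -1.35 to -0.5; stops at -1.6 and 1.6. Turns stiffly (0.10 N m) and stays where it is left.
- shaft_tip (a point): Centre of the free end of the brass shaft, 18 mm out from the panel. The shaft is 16 mm in diameter with one dark flat along its whole length, 4 mm from the axis; its end is chamfered 1 mm, but not at the flat.
- saline_bottle: Bystander, loose: white plastic bottle with a blue cap, 62 mm wide, 162 mm tall; origin at the centre of its underside. To be left alone.
- cotton_jar: Bystander, loose: glass jar with a steel lid, 72 mm wide, 96 mm tall; origin at the centre of its underside. To be left alone.
- sharps_pot: Bystander, loose: yellow pot with a red lid, 64 mm wide, 78 mm tall; origin at the centre of its underside. To be left alone.
- steel_bowl: Bystander, loose: open steel bowl, 89 mm wide, 56 mm tall; origin at the centre of its underside. To be left alone.
- suture_box: Bystander, loose: small white and teal carton, 29x78x59 mm; origin at the centre of its underside. To be left alone.
- gauze_packet: Bystander, loose: flat white and green carton, 86x85x19 mm; origin at the centre of its underside. To be left alone.
- contra_angle: Bystander, loose: steel handpiece lying down, 114x26x17 mm; origin at the centre of its underside. To be left alone.
- marker_pen: Bystander, loose: white pen with a blue cap lying along its y axis, 17x135x16 mm; origin at the centre of its underside. To be left alone.
There are look-alikes about, which are no part of the job. There is more than one size of the knob; the job needs the largest.

How it is judged:
On the way, in this order (a step that is already met when the one before it is completed fails the run):
1. the knob sits fully home on the shaft, its underside against the panel (distance between knob and dial below 0.0035 m and angle between the z axis of knob and the z axis of dial, either way round below 0.1 rad), for 0.2 s.
2. the knob, still home, is turned until its pointer line points at the green dot (all of step 1 and angle between the x axis of knob and the x axis of dial, either way round below 0.17 rad), for 0.2 s.
At the end, for the whole second after the job is handed in: The knob is at rest on the shaft, fully home (its underside centre within 3.5 mm of the dial's origin, its axis within 0.1 rad of the shaft's), and its pointer line points at the green dot within 0.17 rad (about 10 degrees) (all of step 2 and linear speed of knob below 0.01 m/s and angular speed of knob below 0.05 rad/s); the robot touches nothing.
It fails at once if a bystander on the trolley is shifted by more than 20 mm (distance of any of saline_bottle, cotton_jar, sharps_pot, steel_bowl, suture_box, gauze_packet, contra_angle, marker_pen from where it was at the start of the episode above 0.02 m).
It also fails if it takes over 54 s, if anything falls off the work surface, if the arm or the gripper's body presses on something with over 40 N, if the wrist force passes 120 N, or if a joint passes its speed limit or range.

## Robot

A 7-joint arm with a two-finger parallel gripper is mounted at the origin on a cart in front of the work surface, level with it; the furniture and walls round the work are solid. World frame = base frame: x ahead of the robot, y to its left, z up, the work surface at z = 0. Lengths are in m, angles in rad, forces in N, time in s.
With the tool pointing down it reaches from about 0.4 to 0.75 m from the base axis. Payload 19.5 kg.
Tool frame: the origin (TCP) lies midway between the tips of the shut fingers; the grasp point (between the pads) lies 19 mm behind it (arm.tcp_to_grasp is the distance from the TCP to the grasp point, in m); x points along the fingers, y is the direction in which the jaws open and shut, and the axes are right-handed (so a half turn about x gives the same grasp; the last joint's range is limited). The gripper opens to 85 mm and grips with 20 to 120 N. Pads are 22 mm wide; open, the fingers measure 114 mm over their backs; the gripper's body (76 mm by 85 mm) begins 54 mm behind the grasp point. The pads swing forward as they close: fully open they stand 13 mm farther back than shut.
Start: joints at [-1.229, 0.707, -0.028, 1.485, 0.022, 0.951, -0.075], TCP at [0.215, 0.533, 0.231] pointing down, gripper open.
Joint ranges: [-2.71, 2.71], [-0.32, 2.16], [-1.57, 1.52], [0, 2.45], [-1.46, 4.6], [0, 2.02], [-2.83, 2.83]. Speed limits (rad/s): [1.89, 1.89, 2.57, 2.57, 3.01, 3.01, 3.01].

## Interface

Orientations are given as a 3x3 rotation matrix whose columns are the frame's x, y, z axes.
In Python, from plant import arm gives the robot as it stands.
- The arm moves only by the shell command python3 -m inch 'ROWS' [FORCE]. ROWS is JSON, a list of rows, each an object of numbers: "jaw": the gripper command: -1 is fully open, 1 is shut, values between are in proportion; "dx", "dy", "dz": the shift along the tool's x, y, z in m; "twist": the turn about the tool's x in rad. In form: [{"jaw": .., "dx": .., "dy": .., "dz": .., "twist": ..}, ...]. A call has exactly 5 rows; each row shifts and turns the commanded pose from where the row before left it, along the tool's axes as they then stand; what a row does not reach is not made up. A row lasts 1/8 s, in which the tool goes at most 62.5 mm and 10.7 degrees, less where a joint would pass 70% of its speed; a pose out of reach is approached as far as the arm can. A call with a gripper value outside its range is refused whole. The fingers move at their own pace and stop on an object; FORCE is the grip in N (left out, the last holds). Time passes only in rows, so rows that do not move let the fingers close, or fill a call up. It gives the time, the measured TCP pose, the force and the opening at its end, in the units of the state.
- arm.sense(): the state, without advancing time (a new reading comes with each control period).
- arm.get_image(name): name is "side" or "top"; returns (picture, depth): 384x512x3 uint8, red, green, blue; 384x512 float32, m along the optical axis (not along the pixel's ray), 0 where there is no reading.
- arm.calibration(name): a dict with "mtx" (3x3 intrinsics, pixels), "origin" and "rotation" of the camera in the world. Camera axes: x right, y up, looking along -z (the intrinsics and any distortion apply to the point x, -y, -z); pixel columns grow to the right and rows downward; lengths in m; the calibration is good to about 2 mm. A picture is of the moment at which its call begins. calibration takes no time and is no camera call.
- arm.close_job(): hands the job in, once; it reports no verdict.
The state is a dict: "t": time; "joint_positions": joint angles; "dq": joint speeds; "effort": joint torques, N m; "eef_pos": TCP position; "tool_rot": TCP orientation; "force": force on the tool from outside, world axes, zero at the start; "wrist_torque": the same for the moment, N m; "opening": opening from 0.0 (shut) to 1.0 (fully open).
Only numpy, scipy, OpenCV 4.12 (cv2) and the standard library are available. Lean on these libraries where they do the work, as an engineer would, in place of code of your own. Each camera call takes 0.05 s, during which the arm holds its last target.

## Working session

There is one attempt and no reset: what is moved stays moved. The work goes in short steps, Python scripts to look and compute and a shell command to move; the robot and the scene stay as the last step left them, time stands still between calls to the robot, and variables do not carry over. Pictures are saved under pics/ and viewed, and the job is handed in when it is done.

```bash
mkdir -p pics; ls; python3 - <<'E'
from plant import arm
import cv2, numpy as np
s=arm.sense(); print({k:np.round(v,3).tolist() for k,v in s.items()}); print(arm.tcp_to_grasp)
for n in("side","top"):
    p,d=arm.get_image(n); np.savez(f"pics/{n}0.npz",p=p,d=d); cv2.imwrite(f"pics/{n}0.png",cv2.resize(p[:,:,::-1],(800,600),interpolation=cv2.INTER_CUBIC))
    print({k:np.round(v,3).tolist() for k,v in arm.calibration(n).items()})
E
```

```text
pics
{'t': 0.0, 'joint_positions': [-1.229, 0.707, -0.028, 1.485, 0.022, 0.951, -0.075], 'dq': [-0.002, 0.002, 0.0, 0.002, -0.001, -0.001, 0.001], 'effort': [-0.001, -88.324, 1.235, -23.615, 0.017, 0.007, -0.0], 'eef_pos': [0.215, 0.533, 0.231], 'tool_rot': [[-0.0, 0.374, 0.927], [-0.001, 0.927, -0.374], [-1.0, -0.001, 0.0]], 'force': [-0.638, 0.998, -1.11], 'wrist_torque': [0.022, 0.019, -0.016], 'opening': 0.999}
0.0187
{'mtx': [[408.608, 0.0, 254.27], [0.0, 408.608, 186.509], [0.0, 0.0, 1.0]], 'origin': [0.282, -0.943, 0.917], 'rotation': [[0.951, 0.209, -0.228], [-0.309, 0.617, -0.724], [-0.011, 0.759, 0.652]]}
{'mtx': [[464.131, 0.0, 257.437], [0.0, 464.131, 193.408], [0.0, 0.0, 1.0]], 'origin': [0.377, -0.006, 1.259], 'rotation': [[0.007, 0.988, -0.155], [-1.0, 0.01, 0.017], [0.019, 0.155, 0.988]]}
```

View pics/top0.png

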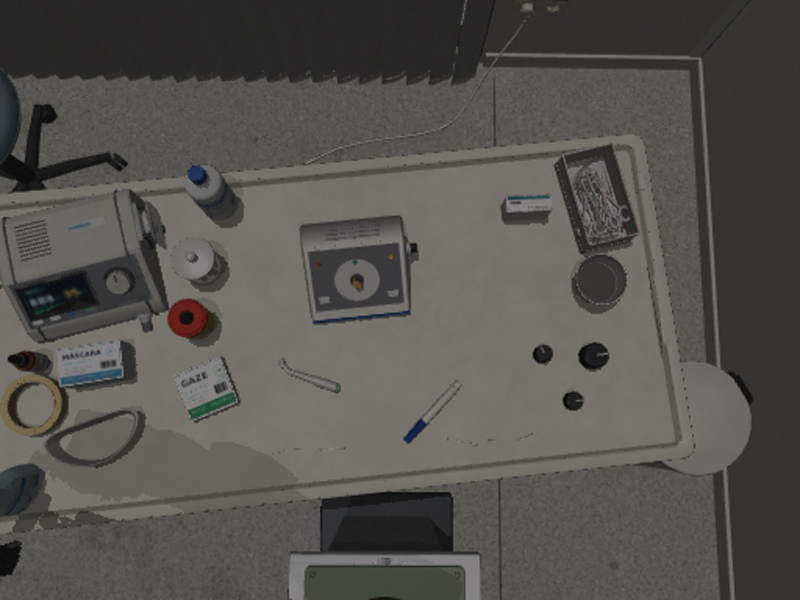

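View pics/side0.png

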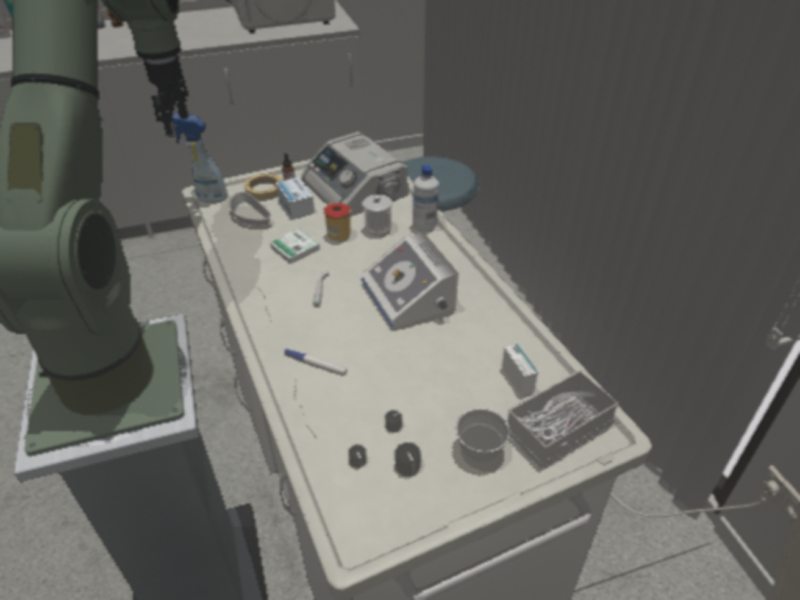

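The top view shows three knobs on the right, the largest at (594,356) with its pointer to the right. The unit's dial is at about (358,282). I'll zoom in on both.

```bash
cat > h.py <<'E'
import numpy as np, cv2
from plant import arm
def ray(n,u,v):
    c=arm.calibration(n);K=np.array(c["mtx"]);R=np.array(c["rotation"])
    d=np.array([(u-K[0,2])/K[0,0],-(v-K[1,2])/K[1,1],-1.]);return np.array(c["origin"]),R@d
def onz(n,u,v,z):
    o,d=ray(n,u,v);return o+d*(z-o[2])/d[2]
def onplane(n,u,v,p,nn):
    o,d=ray(n,u,v);return o+d*((p-o)@nn)/(d@nn)
def proj(n,P):
    c=arm.calibration(n);K=np.array(c["mtx"]);q=np.array(c["rotation"]).T@(np.asarray(P)-c["origin"])
    return K[0,2]-K[0,0]*q[0]/q[2],K[1,2]+K[1,1]*q[1]/q[2]
def cloud(n,d):
    c=arm.calibration(n);K=np.array(c["mtx"]);v,u=np.mgrid[:384,:512]
    q=np.stack([(u-K[0,2])/K[0,0]*d,-(v-K[1,2])/K[1,1]*d,-d],-1);return q@np.array(c["rotation"]).T+c["origin"]
def tile(p,u0,v0,w,h,s,f):
    im=cv2.resize(p[v0:v0+h,u0:u0+w,::-1],(w*s,h*s),interpolation=cv2.INTER_CUBIC)
    cv2.imwrite(f,np.clip(im*1.6,0,255).astype(np.uint8))
E
python3 - <<'E'
from h import *
T=np.load("pics/top0.npz");S=np.load("pics/side0.npz")
tile(T['p'],335,205,65,65,9,"pics/t_knob.png"); tile(T['p'],185,130,90,80,7,"pics/t_dial.png")
tile(S['p'],225,145,75,70,8,"pics/s_dial.png"); tile(S['p'],215,250,70,60,9,"pics/s_knob.png")
for n,D in(("top",T),("side",S)):
    P=cloud(n,D['d']); g=D['p'].astype(int).max(-1)
    m=((g<60)&(P[...,2]>0.004)&(P[...,2]<.08)&(P[...,0]>.3)&(P[...,0]<.65)&(P[...,1]<-.15)&(P[...,1]>-.6)).astype(np.uint8)
    k,l,st,c=cv2.connectedComponentsWithStats(m)
    for i in range(1,k):
        if st[i,4]>25: 
            q=P[l==i]; top=q[q[:,2]>q[:,2].max()-.006]; print(n,st[i],np.round(np.percentile(q,98,0),3),np.round(np.percentile(q,2,0),3),np.round(top.mean(0),4),np.round((np.percentile(top,99,0)+np.percentile(top,1,0))/2,4))
E
```

```text
top [367 164  34  30 693] [ 0.648 -0.332  0.053] [ 0.578 -0.404  0.016] [ 0.6177 -0.3662  0.0575] [ 0.6152 -0.3612  0.058 ]
top [370 219  20  18 240] [ 0.5   -0.334  0.043] [ 0.461 -0.373  0.007] [ 0.4812 -0.3534  0.0407] [ 0.4818 -0.354   0.0421]
top [341 221  13  12 110] [ 0.498 -0.255  0.032] [ 0.47  -0.282  0.006] [ 0.4845 -0.27    0.0287] [ 0.4852 -0.2694  0.0296]
top [360 251  13  12 115] [ 0.418 -0.305  0.032] [ 0.392 -0.331  0.006] [ 0.4048 -0.3162  0.0291] [ 0.405 -0.316  0.03 ]
```

```bash
cd pics; python3 -c "
import cv2,numpy as np
for o,a,b in(('m1.png','t_knob.png','s_knob.png'),('m2.png','t_dial.png','s_dial.png')):
    A=cv2.imread(a);B=cv2.imread(b);A=cv2.resize(A,(400,int(400*A.shape[0]/A.shape[1])));B=cv2.resize(B,(400,int(400*B.shape[0]/B.shape[1])));h=max(len(A),len(B))
    z=np.zeros((h,800,3),np.uint8);z[:len(A),:400]=A;z[:len(B),400:]=B;cv2.imwrite(o,z)
"
```

```text
(no output)
```

View pics/m1.png

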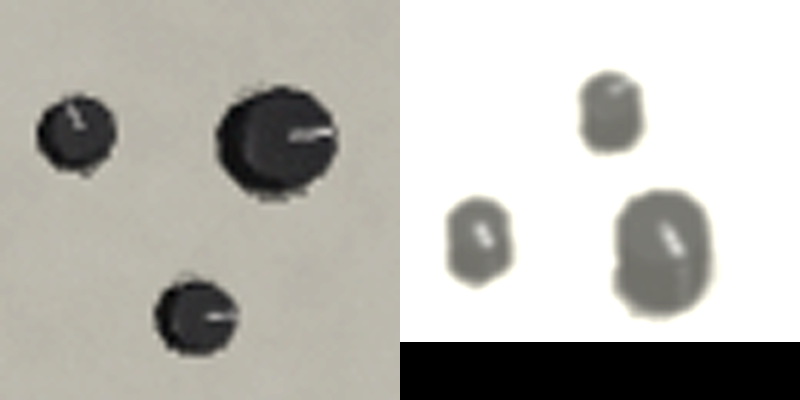

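View pics/m2.png

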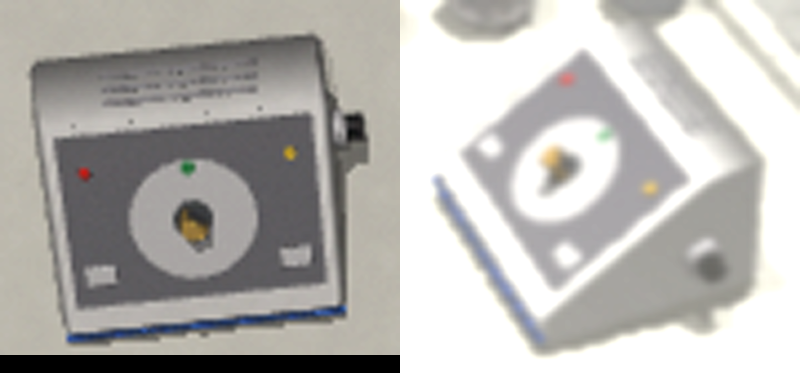

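The largest knob sits near (0.480,-0.354) with its top at about 0.04, which matches the 38 mm given. Next I'll get the dial frame from the dial blob and green dot, and the knob yaw from its white line.

```bash
python3 - <<'E'
from h import *
T=np.load("pics/top0.npz");S=np.load("pics/side0.npz")
# knob pointer: bright px in dark blob
p=T['p'].astype(int);P=cloud("top",T['d'])
sub=p[215:240,366:395].max(-1); print(sub.tolist()[4:16])
# panel plane fit, top & side
for n,D,box in(("top",T,(200,265,150,205)),("side",S,(230,275,150,200))):
    p=D['p'].astype(int);P=cloud(n,D['d']);u0,u1,v0,v1=box
    hsv=cv2.cvtColor(D['p'],cv2.COLOR_RGB2HSV).astype(int)
    gm=(hsv[...,0]>45)&(hsv[...,0]<85)&(hsv[...,1]>90); gm2=np.zeros_like(gm);gm2[v0:v1,u0:u1]=gm[v0:v1,u0:u1]
    vv,uu=np.nonzero(gm2);print(n,"green",uu.mean(),vv.mean(),len(uu),P[gm2].mean(0))
    q=P[v0:v1,u0:u1].reshape(-1,3); q=q[q[:,2]>.02]
    # ransac plane
    best=0;rng=np.random.default_rng(0)
    for _ in range(500):
        a=q[rng.choice(len(q),3,False)];nn=np.cross(a[1]-a[0],a[2]-a[0])
        if np.linalg.norm(nn)<1e-6: continue
        nn/=np.linalg.norm(nn);
        if nn[2]<0.5: continue
        inl=abs((q-a[0])@nn)<.0025
        if inl.sum()>best: best=inl.sum();I=inl
    c=q[I].mean(0);nn=np.linalg.svd(q[I]-c)[2][2];nn*=np.sign(nn[2]);print(best,len(q),c,nn,"tilt",np.degrees(np.arccos(nn[2])),"yaw of -n",np.degrees(np.arctan2(-nn[1],-nn[0])))
    # blue front edge & brass
    bm=(hsv[...,0]>105)&(hsv[...,0]<130)&(hsv[...,1]>120);bb=np.zeros_like(bm);
    if n=="top": bb[195:212,195:270]=bm[195:212,195:270]; vv,uu=np.nonzero(bb);l=cv2.fitLine(np.stack([uu,vv],1).astype(np.float32),cv2.DIST_HUBER,0,.01,.01).ravel();print(l,len(uu))
    wm=(p.min(-1)>115)  ; print(n)
    tile(D['p'],u0+10 if n=='top' else u0,v0+10 if n=='top' else v0,45,40,17,f"pics/{n}_d2.png")
E
```

```text
[[117, 117, 117, 115, 116, 118, 116, 115, 99, 100, 97, 97, 94, 54, 34, 39, 77, 89, 113, 115, 118, 117, 117, 118, 118, 117, 117, 117, 118], [118, 116, 115, 116, 116, 119, 116, 100, 97, 94, 52, 33, 20, 24, 24, 23, 23, 23, 26, 67, 114, 116, 117, 117, 118, 117, 117, 118, 117], [116, 116, 116, 116, 116, 117, 113, 94, 51, 17, 21, 23, 30, 30, 32, 30, 30, 30, 29, 29, 66, 113, 117, 116, 117, 116, 118, 117, 118], [117, 117, 116, 117, 117, 113, 52, 14, 14, 19, 28, 30, 29, 31, 30, 30, 30, 30, 30, 29, 31, 69, 114, 118, 117, 117, 117, 116, 117], [117, 116, 116, 116, 115, 84, 14, 12, 15, 23, 31, 30, 28, 29, 30, 28, 28, 26, 28, 30, 29, 29, 67, 117, 118, 117, 117, 117, 118], [117, 117, 117, 117, 111, 29, 15, 13, 16, 25, 31, 30, 30, 30, 28, 28, 30, 29, 28, 29, 28, 25, 39, 116, 118, 118, 117, 117, 117], [117, 116, 117, 115, 73, 13, 13, 15, 22, 31, 33, 29, 28, 30, 29, 30, 32, 36, 34, 38, 44, 51, 54, 91, 116, 116, 118, 117, 116], [116, 115, 116, 113, 34, 13, 14, 17, 20, 35, 34, 30, 30, 27, 29, 30, 59, 75, 71, 79, 101, 122, 120, 71, 117, 117, 118, 117, 117], [117, 118, 115, 114, 39, 14, 11, 16, 21, 35, 35
[... 308 characters left out ...]
118, 116, 116, 115, 117], [117, 117, 116, 116, 64, 14, 14, 12, 23, 42, 34, 31, 29, 30, 32, 28, 29, 30, 29, 28, 27, 27, 34, 95, 117, 117, 116, 117, 117]]
top green 226.8 167.4 5 [0.628283   0.05346154 0.08215811]
2082 3236 [0.60525972 0.04557379 0.06668014] [-0.52728845 -0.0557201   0.84785739] tilt 32.02061320713481 yaw of -n 6.03222374751961
[ 9.94567752e-01 -1.04091465e-01  2.33199997e+02  2.02500000e+02] 62
top
side green nan nan 0 [nan nan nan]
1062 1610 [0.60072538 0.05239779 0.06377583] [-0.52841521 -0.05461589  0.84722752] tilt 32.08861251997374 yaw of -n 5.901018318811263
side<stdin>:11: RuntimeWarning: Mean of empty slice.
  ret = ret.dtype.type(ret / rcount)
  ret = um.true_divide(
```

View pics/top_d2.png

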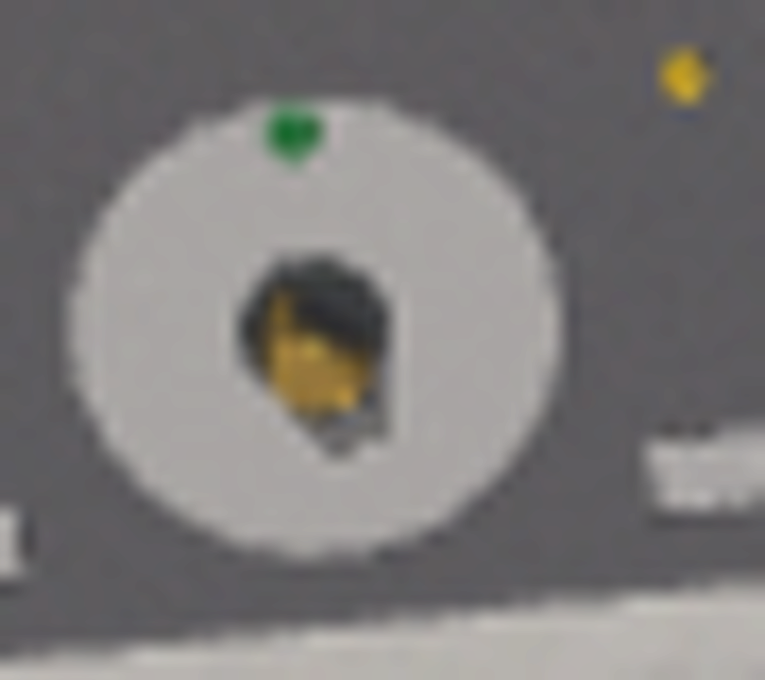

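View pics/side_d2.png

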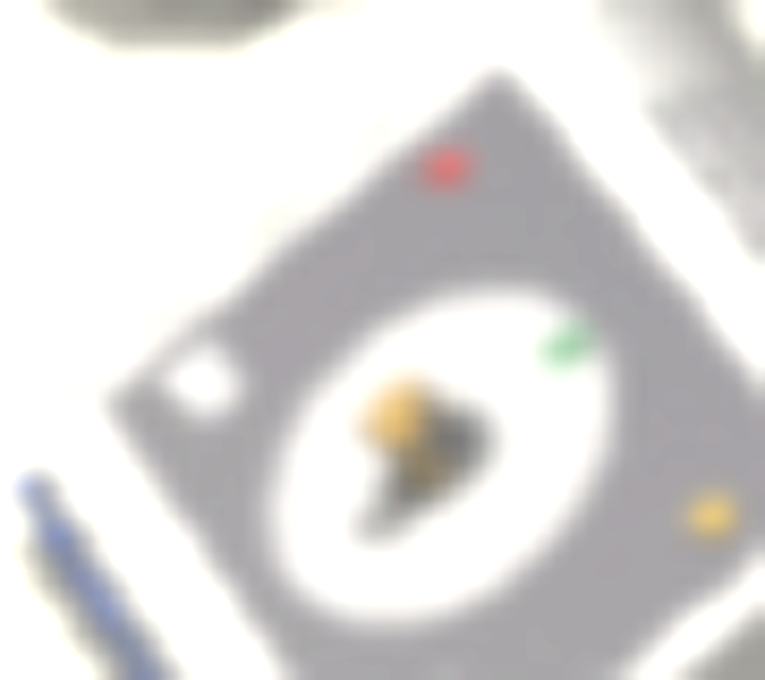

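In the top view the dial disc is centred near (232,179) native and the dark flat faces up-right. The panel fit gives a 32.0° tilt, as specified, with unit yaw about 6°. Next I'll take the dial centre, the shaft-flat angle and the knob yaw by casting rays onto planes.

```bash
python3 - <<'E'
from h import *
T=np.load("pics/top0.npz");S=np.load("pics/side0.npz")
def dialmask(D,u0,u1,v0,v1,th):
    m=np.zeros((384,512),np.uint8); m[v0:v1,u0:u1]=(D['p'][v0:v1,u0:u1].min(-1)>th)
    return m
yaw=np.radians(6.0)
n=np.array([-np.sin(np.radians(32))*np.cos(yaw),-np.sin(np.radians(32))*np.sin(yaw),np.cos(np.radians(32))])
ux=np.array([np.cos(np.radians(32))*np.cos(yaw),np.cos(np.radians(32))*np.sin(yaw),np.sin(np.radians(32))]);uy=np.cross(n,ux)
for nme,D,box,th in(("top",T,(211,246,162,200),80),("side",S,(243,269,164,186),95)):
    m=dialmask(D,*box,th); k,l,st,c=cv2.connectedComponentsWithStats(m); i=1+np.argmax(st[1:,4]); print(nme,st[i])
    cs,_=cv2.findContours((l==i).astype(np.uint8),cv2.RETR_EXTERNAL,cv2.CHAIN_APPROX_NONE); c=cv2.convexHull(max(cs,key=cv2.contourArea)); e=cv2.fitEllipse(c); print(e)
    # contour points to plane z=.0644-ish ; iterate
    p0=onz(nme,e[0][0],e[0][1],.0644)
    q=np.array([onplane(nme,*x,p0,n) for x in c[:,0,:].astype(float)]); a=np.stack([(q-p0)@ux,(q-p0)@uy],1)
    (cx,cy),(w,h),_=cv2.fitEllipse((a*1000).astype(np.float32)); print("size mm",w+2.3,h+2.3,"cen",cx,cy); o=p0+ux*cx/1e3+uy*cy/1e3; print("origin",o)
    hsv=cv2.cvtColor(D['p'],cv2.COLOR_RGB2HSV).astype(int); u0,u1,v0,v1=box
    r,g,b=[D['p'][...,j].astype(int) for j in range(3)]
    w=np.clip(g-np.maximum(r,b)-8,0,None); w[:v0]=0;w[v1:]=0;w[:,:u0]=0;w[:,u1:]=0
    vv,uu=np.mgrid[:384,:512]; gu,gv=(w*uu).sum()/w.sum(),(w*vv).sum()/w.sum(); d=onplane(nme,gu,gv,o,n); print("dot",gu,gv,(d-o)@ux,(d-o)@uy)
T2=T['p'];np.set_printoptions(linewidth=250)
print("R-B");print((T2[172:193,221:242,0].astype(int)-T2[172:193,221:242,2]));print("R");print(T2[172:193,221:242,0])
E
```

```text
top [214 166  29  27 511]
((228.0681915283203, 178.63906860351562), (26.474138259887695, 28.477012634277344), 84.15631866455078)
size mm 76.07268981933593 77.05786590576172 cen -0.446399450302124 -0.03220641613006592
origin [0.60173527 0.05045554 0.06416344]
dot 226.7793103448276 167.32413793103447 0.0320090323322332 0.00027863200922033463
side [243 164  26  22 545]Traceback (most recent call last):
  File "<stdin>", line 11, in <module>
cv2.error: OpenCV(4.12.0) /io/opencv/modules/imgproc/src/shapedescr.cpp:361: error: (-201:Incorrect size of input array) There should be at least 5 points to fit the ellipse in function 'fitEllipseNoDirect'
```

```bash
cat >> h.py <<'E'
yaw=np.radians(6.0);ti=np.radians(32)
N=np.array([-np.sin(ti)*np.cos(yaw),-np.sin(ti)*np.sin(yaw),np.cos(ti)])
UX=np.array([np.cos(ti)*np.cos(yaw),np.cos(ti)*np.sin(yaw),np.sin(ti)]);UY=np.cross(N,UX)
O=np.array([.6017,.0505,.0644])
E
python3 - <<'E'
from h import *
T=np.load("pics/top0.npz");S=np.load("pics/side0.npz");np.set_printoptions(linewidth=250)
g=S['p'][164:190,244:270];print(g.min(-1))
m=np.zeros((384,512),np.uint8);m[165:190,244:270]=S['p'][165:190,244:270].min(-1)>125
k,l,st,c=cv2.connectedComponentsWithStats(m); i=1+np.argmax(st[1:,4]); print(st[i]); 
cs,_=cv2.findContours((l==i).astype(np.uint8),0,1);c=cv2.convexHull(max(cs,key=cv2.contourArea));e=cv2.fitEllipse(c);print(e)
q=onplane("side",*e[0],O,N)-O;print("side centre off mm",q@UX*1e3,q@UY*1e3)
T2=T['p'].astype(int);print("R-B top");print(T2[172:193,221:242,0]-T2[172:193,221:242,2]);print("R");print(T2[172:193,221:242,0])
print("proj tip top",proj("top",O+.018*N),"side",proj("side",O+.018*N),"base",proj("top",O),proj("side",O))
for a in(-30,-45,-60,-75): 
    t=np.radians(a);f=O+.018*N+.004*(np.cos(t)*UX+np.sin(t)*UY);s=.0069*(-np.sin(t)*UX+np.cos(t)*UY)
    print(a,*[np.round(proj(n_,f+k*s),1) for n_ in("top","side") for k in(-1,1)])
E
```

```text
[[158 152 137 119 107 103 102 103 102 102 102 103 102 102 102 102 102 102 102 102 101 102 104 119 147 171]
 [158 138 116 106 103 103 103 103 102 102 103 102 102 103 103 103 103 103 102 102 101 101 103 107 125 152]
 [140 117 106 103 103 103 103 102 103 103 104 106 110 112 115 115 114 112 107 103 103 101 101 102 109 127]
 [117 105 103 103 103 103 103 103 104 107 114 125 134 139 143 145 144 139 126 113 104 102 103 101 103 109]
 [106 103 104 103 103 103 103 106 114 126 140 153 158 159 160 161 160 158 149 130 113 104 102 102 102 103]
 [104 104 103 103 104 104 108 121 140 153 160 163 165 164 164 164 164 159 145 122 112 110 104 102 102 102]
 [106 103 103 103 104 108 122 142 157 163 164 165 165 164 164 165 162 151 125 109 118 121 108 103 102 102]
 [112 104 103 104 109 122 142 157 160 157 156 161 164 165 164 165 163 156 141 137 145 136 113 103 102 102]
 [120 106 104 109 123 142 156 158 146 127 125 141 156 161 164 164 164 163 159 159 159 146 116 103 102 102]
 [115 105 107 119 141 157 160 146 116  92  89 108 131 144 155 163 164 165 164 164 162 147 116 103 102 103]
 [107 105 110 131 155 162 154 
[... 4909 characters left out ...]
8  59]
 [ 59  72  93 103 103 103 105 105 104 105 104 102  91  79  59  58  59  58  59  58  59]
 [ 58  59  59  69  71  80  92  91  81  80  79  58  58  59  59  58  59  59  58  58  58]]
proj tip top (np.float64(228.14168884625857), np.float64(181.31333209992698)) side (np.float64(253.5959192063539), np.float64(173.53482493750724)) base (np.float64(228.0759722271977), np.float64(178.79270464130067)) (np.float64(256.2951500517766), np.float64(176.3829666997029))
-30 [231.2 181. ] [226.3 179. ] [254.6 174.9] [254.7 171.5]
-45 [231.2 181.8] [227.1 178.6] [254.1 175.3] [255.2 171.7]
-60 [231.  182.5] [227.8 178.4] [253.5 175.5] [255.5 172. ]
-75 [230.5 183.1] [228.7 178.5] [253.  175.6] [255.7 172.4]
```

Top-view results:
- The dial origin is (0.6017,0.0505,0.0644), and the dot measures 32.0 mm upslope with 0.3 mm lateral, which checks.
- The shaft flat is at about -33°.

The moves only allow twist about a vertical tool, so the knob has to be pre-tilted 32° in the jaws, using the panel as a jig. Its faces then allow a pointer angle of -18° or -54°. I'll first pinch the shaft and turn it to about -20°, so that -18° fits.

```bash
python3 -m inch '[{"jaw":-1,"dx":0,"dy":-0.0305,"dz":0.053,"twist":0},{"jaw":-1,"dx":0,"dy":-0.0305,"dz":0.053,"twist":0},{"jaw":-1,"dx":0,"dy":-0.0305,"dz":0.053,"twist":0},{"jaw":-1,"dx":0,"dy":-0.0305,"dz":0.053,"twist":0},{"jaw":-1,"dx":0,"dy":-0.0305,"dz":0.053,"twist":0}]' 40
python3 -m inch '[{"jaw":-1,"dx":0,"dy":-0.0305,"dz":0.053,"twist":0},{"jaw":-1,"dx":0,"dy":-0.0305,"dz":0.053,"twist":0},{"jaw":-1,"dx":0,"dy":-0.0305,"dz":0.053,"twist":0},{"jaw":-1,"dx":0.01,"dy":-0.0305,"dz":0.053,"twist":0},{"jaw":-1,"dx":0.01,"dy":-0.0305,"dz":0.053,"twist":0}]'
python3 - <<'E'
from h import *
T=np.load("pics/top0.npz")['p'].astype(int)
p=T[218:240,366:392].max(-1);w=np.clip(p-45,0,None)*1.0
# top disc: centre guess proj of (k,.038)
for c in [(.4815,-.354,.038)]: print(proj("top",c),proj("top",(.4815,-.354,0)))
pts=[]
for u in range(382,387):
    col=np.clip(T[223:230,u].max(-1)-30,0,None); pts.append((u,(col*np.arange(223,230)).sum()/col.sum()))
l=cv2.fitLine(np.array(pts,np.float32),cv2.DIST_L2,0,.01,.01).ravel(); a=onz("top",l[2],l[3],.038);b=onz("top",l[2]+5*l[0],l[3]+5*l[1],.038);print(np.degrees(np.arctan2(*(b-a)[1::-1])),a,pts)
m=(T.max(-1)<65).astype(np.uint8);m[:,:362]=0;m[:215]=0;m[242:]=0;m[:,396:]=0
t=T.max(-1); mt=((t>=26)&(t<=48)).astype(np.uint8)*m # top face brighter
mt=cv2.morphologyEx(mt,cv2.MORPH_OPEN,np.ones((3,3),np.uint8));vv,uu=np.nonzero(mt|((m==0)&False));q=np.stack([uu,vv],1).astype(np.float32)
print("topface",cv2.fitEllipse(cv2.convexHull(q)),cv2.minEnclosingCircle(q)); e=cv2.fitEllipse(cv2.convexHull(q));print(onz("top",*e[0],.038))
E
```

```text
t: 0.72
eef_pos: [0.4048, 0.2908, 0.2312]
tool_rot: [[-0.0, 0.374, 0.927], [-0.0, 0.927, -0.374], [-1.0, -0.0, -0.0]]
force: [0.4, 0.6, -0.0]
opening: 1.0
t: 1.35
eef_pos: [0.5935, 0.0501, 0.2109]
tool_rot: [[-0.0, 0.374, 0.927], [0.0, 0.927, -0.374], [-1.0, 0.0, -0.0]]
force: [1.0, 1.2, 0.4]
opening: 1.001
(np.float64(380.7612359780559), np.float64(226.86905900173247)) (np.float64(376.8445523699729), np.float64(228.03077707303035))
-83.6935996749709 [ 0.48293841 -0.36266329  0.038     ] [(382, np.float64(226.56578947368422)), (383, np.float64(226.36666666666667)), (384, np.float64(226.41666666666666)), (385, np.float64(226.36274509803923)), (386, np.float64(226.05714285714285))]
topface ((381.30804443359375, 227.17355346679688), (14.126018524169922, 14.262765884399414), 134.7720184326172) ((381.3623962402344, 227.15138244628906), 7.43593692779541)
[ 0.4807057  -0.35542645  0.038     ]
```

```bash
python3 -m inch '[{"jaw":-1,"dx":0.03,"dy":0,"dz":0,"twist":-0.175},{"jaw":-1,"dx":0.04,"dy":0,"dz":0,"twist":-0.175},{"jaw":-0.2,"dx":0.03,"dy":0,"dz":0,"twist":0},{"jaw":0.2,"dx":0.025,"dy":0,"dz":0,"twist":0},{"jaw":0.2,"dx":0,"dy":0,"dz":0,"twist":0}]'
python3 - <<'E'
from h import *
s=arm.sense();print(s['eef_pos'],s['force'],s['opening'],s['joint_positions'])
a,_=arm.get_image("top");b,_=arm.get_image("side")
tile(a,205,155,50,45,8,"pics/a.png");tile(b,225,140,50,50,8,"pics/b.png")
A=cv2.imread("pics/a.png");B=cv2.imread("pics/b.png");z=np.zeros((400,800,3),np.uint8);z[:360,:400]=A;z[:,400:]=B;cv2.imwrite("pics/m3.png",z)
E
```

```text
t: 1.98
eef_pos: [0.5916, 0.0518, 0.0849]
tool_rot: [[-0.003, 0.034, 0.999], [-0.0, 0.999, -0.034], [-1.0, -0.001, -0.003]]
force: [-0.3, -0.9, 0.6]
opening: 0.404
[0.59161211 0.05176182 0.08490745] [-0.2824184  -0.91599844  0.5737357 ] 0.4044685424776503 [-0.04978297  0.93278425 -0.18703833  1.5545633   0.23981944  0.67994356
  1.18671582]
```

View pics/m3.png

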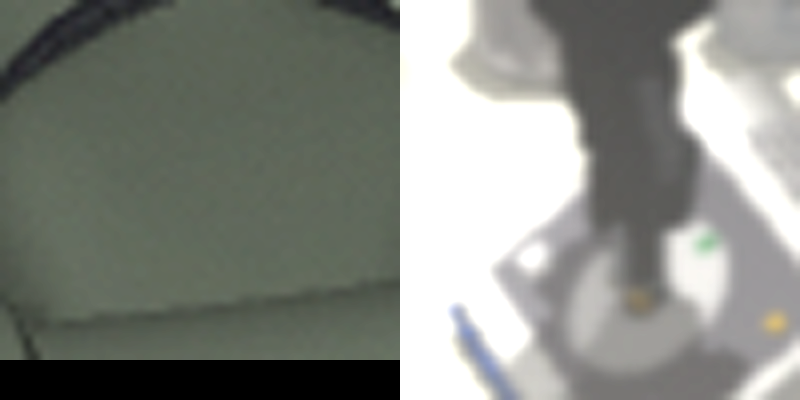

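The top view is blocked by the arm. The side view shows the two fingers straddling the brass tip at (640,298). I'll lower further and close gently.

```bash
python3 -m inch '[{"jaw":0.2,"dx":0.006,"dy":0,"dz":0.002,"twist":0},{"jaw":0.2,"dx":0.006,"dy":0,"dz":0,"twist":0},{"jaw":1,"dx":0,"dy":0,"dz":0,"twist":0},{"jaw":1,"dx":0,"dy":0,"dz":0,"twist":0},{"jaw":1,"dx":0,"dy":0,"dz":0,"twist":0}]' 40
python3 -c "
from plant import arm
s=arm.sense();print(s['eef_pos'],s['force'],s['wrist_torque'],s['opening'])"
```

```text
t: 2.7
eef_pos: [0.5943, 0.0512, 0.0743]
tool_rot: [[-0.0, 0.034, 0.999], [-0.001, 0.999, -0.034], [-1.0, -0.001, -0.0]]
force: [-1.4, -4.7, -2.2]
opening: 0.153
[0.59434832 0.05121406 0.07429145] [-1.39434064 -4.68228524 -2.17175061] [-1.12816628  0.20543807  0.06085725] 0.1529816635159315
```

```bash
python3 -m inch '[{"jaw":1,"dx":0,"dy":0,"dz":0,"twist":-0.08},{"jaw":1,"dx":0,"dy":0,"dz":0,"twist":-0.08},{"jaw":1,"dx":0,"dy":0,"dz":0,"twist":-0.08},{"jaw":1,"dx":0,"dy":0,"dz":0,"twist":0},{"jaw":0,"dx":0,"dy":0,"dz":0,"twist":0}]' 60
python3 -m inch '[{"jaw":-0.2,"dx":0,"dy":0,"dz":0,"twist":0},{"jaw":-0.6,"dx":-0.04,"dy":0,"dz":0,"twist":0},{"jaw":-1,"dx":-0.04,"dy":0,"dz":-0.04,"twist":0},{"jaw":-1,"dx":-0.0,"dy":-0.048,"dz":-0.04,"twist":0},{"jaw":-1,"dx":-0.0,"dy":-0.05,"dz":-0.03,"twist":0}]'
python3 - <<'E'
from h import *
s=arm.sense();print(s['eef_pos'],s['force'])
a,_=arm.get_image("top");b,_=arm.get_image("side");np.savez("pics/t1.npz",a=a,b=b)
tile(a,205,155,50,45,8,"pics/a.png");tile(b,230,150,45,40,9,"pics/b.png")
A=cv2.imread("pics/a.png");B=cv2.imread("pics/b.png");z=np.zeros((400,805,3),np.uint8)[:,:800];z[:360,:400]=A;z[:360,400:]=B[:,:400];cv2.imwrite("pics/m4.png",z)
E
```

```text
t: 3.32
eef_pos: [0.5946, 0.0522, 0.0744]
tool_rot: [[0.0, -0.203, 0.979], [0.001, 0.979, 0.203], [-1.0, 0.001, 0.001]]
force: [-0.4, 0.2, 0.2]
opening: 0.34
t: 3.95
eef_pos: [0.5062, -0.0674, 0.1551]
tool_rot: [[0.001, -0.205, 0.979], [-0.0, 0.979, 0.205], [-1.0, -0.0, 0.001]]
force: [0.8, -1.3, -0.4]
opening: 1.0
[ 0.50619943 -0.06744198  0.15509718] [ 0.7673073  -1.32854058 -0.38915999]
```

View pics/m4.png

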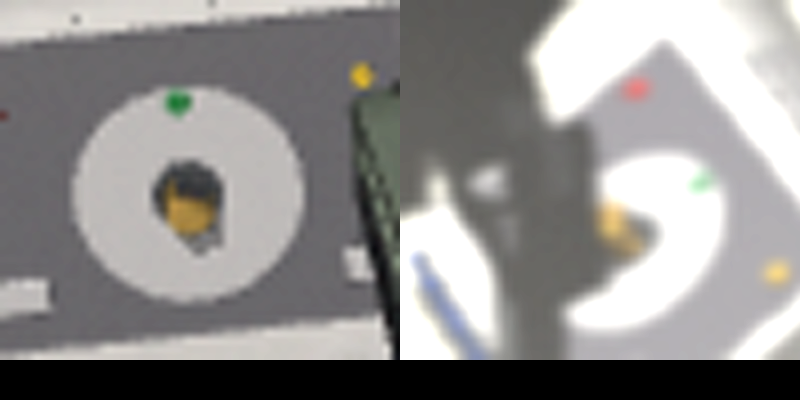

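```bash
python3 - <<'E'
from h import *
np.set_printoptions(linewidth=200)
T=np.load("pics/t1.npz")['a'].astype(int)
print((T[...,0]-T[...,2])[174:187,223:234]);print(T[174:187,223:234,0])
for a in(-5,-10,-15,-20,-25,-30,-35):
    t=np.radians(a);f=O+.018*N+.004*(np.cos(t)*UX+np.sin(t)*UY);s=.0069*(-np.sin(t)*UX+np.cos(t)*UY)
    A,B=[np.array(proj("top",f+k*s)) for k in(-1,1)]; print(a,A.round(1),B.round(1),round((A-B)[1]/(A-B)[0],2))
E
```

```text
[[ 4  3  3  3  4  3  3  3  4  3  3]
 [ 3  4  4  0  0  0 -1  2  3  3  4]
 [ 3  4  1 -3 -3 -2 -2 -2  0  3  4]
 [ 3  2 -2 12 -2 -2 -1 -1 -3  2  4]
 [ 3 -1  8 34  0  0 -2 -2 -3 -1  3]
 [ 3 -2 17 47 23 18  6  3 10 -1  3]
 [ 4  0 17 65 64 57 50 36 19 -2  3]
 [ 4  1 15 63 66 64 59 52 35  1  4]
 [ 3  3  9 60 62 63 63 60 31  3  4]
 [ 4  4  4 30 58 60 59 45  4  2  3]
 [ 3  3  4  4 14 20 14  1  1  2  4]
 [ 3  3  4  4  3  2  2  1  2  2  4]
 [ 3  4  4  4  4  4  2  2  3  4  4]]
[[119 118 118 115 116 115 116 117 119 119 118]
 [119 119 115  78  78  62  63  98 115 119 119]
 [119 116  79  44  42  43  44  47  67 117 119]
 [117  95  43  52  41  37  44  43  46  83 119]
 [116  60  46  66  34  34  35  35  38  53 118]
 [116  45  48  78  55  51  41  37  45  53 118]
 [117  65  51 108 107  96  82  68  50  56 119]
 [117  84  56 107 108 105  98  89  72  74 119]
 [119 116  86 107 105 104 105 101  75  82 119]
 [119 120 118 111 100 102 101  87  57  81 118]
 [118 119 120 118  84  76  69  77  76  80 120]
 [119 118 120 120 117  81  77  76  82  85 119]
 [119 119 120 119 119 117  82  84 119 119 119]]
-5 [230.8 179.8] [225.4 179.9] -0.01
-10 [230.9 180.1] [225.6 179.7] 0.07
-15 [231.  180.3] [225.7 179.5] 0.15
-20 [231.1 180.5] [225.9 179.3] 0.24
-25 [231.2 180.8] [226.1 179.1] 0.33
-30 [231.2 181. ] [226.3 179. ] 0.42
-35 [231.2 181.3] [226.6 178.8] 0.52
```

The flat now measures about -19° (edge slope 0.22 in the top view). Next is the knob pickup, with jaw yaw at about 25°.

```bash
python3 -m inch '[{"jaw":-1,"dx":0,"dy":-0.0554,"dz":-0.0167,"twist":0},{"jaw":-1,"dx":0,"dy":-0.0554,"dz":-0.0167,"twist":0},{"jaw":-1,"dx":0,"dy":-0.0554,"dz":-0.0167,"twist":0},{"jaw":-1,"dx":0,"dy":-0.0554,"dz":-0.0167,"twist":0},{"jaw":-1,"dx":0,"dy":-0.0554,"dz":-0.0167,"twist":0}]'
python3 -m inch '[{"jaw":-1,"dx":0,"dy":0,"dz":0,"twist":0.18},{"jaw":-1,"dx":0,"dy":0,"dz":0,"twist":0.18},{"jaw":-1,"dx":0,"dy":0,"dz":0,"twist":0.18},{"jaw":-1,"dx":0.01,"dy":0,"dz":0,"twist":0.18},{"jaw":-1,"dx":0.02,"dy":0,"dz":0,"twist":0.18}]'
python3 -m inch '[{"jaw":-1,"dx":0.02,"dy":0,"dz":0,"twist":0.18},{"jaw":-1,"dx":0.02,"dy":0,"dz":0,"twist":0.18},{"jaw":-1,"dx":0,"dy":0,"dz":0,"twist":0.08},{"jaw":-1,"dx":0,"dy":0,"dz":0,"twist":0},{"jaw":-1,"dx":0,"dy":0,"dz":0,"twist":0}]'
python3 -c "
from h import *
s=arm.sense();R=s['tool_rot'];print(s['eef_pos'],s['joint_positions'],s['force']);d=np.array([.481,-.355,0])-s['eef_pos'];print(d@R,'yaw',np.degrees(np.arctan2(R[1][1],R[0][1])))
b,_=arm.get_image('side');tile(b,200,230,90,75,8,'pics/b2.png')"
```

```text
t: 4.68
eef_pos: [0.4819, -0.3566, 0.1546]
tool_rot: [[0.001, -0.204, 0.979], [0.0, 0.979, 0.204], [-1.0, -0.0, 0.001]]
force: [0.8, 0.8, 0.3]
opening: 0.999
t: 5.3
eef_pos: [0.4827, -0.3549, 0.1247]
tool_rot: [[0.002, 0.644, 0.765], [-0.001, 0.765, -0.644], [-1.0, 0.0, 0.002]]
force: [0.5, 0.5, -1.4]
opening: 1.001
t: 5.92
eef_pos: [0.4822, -0.3549, 0.0846]
tool_rot: [[0.001, 0.905, 0.425], [-0.0, 0.425, -0.905], [-1.0, 0.0, 0.001]]
force: [0.7, 0.1, -0.6]
opening: 1.001
[ 0.48217575 -0.35486391  0.08462413] [ 5.81343920e-01  9.35114606e-01 -4.82591824e-04  1.54356734e+00
  4.89420394e-04  6.62237678e-01  1.01954642e+00] [ 0.67469768  0.12678383 -0.63837227]
[ 0.08462344 -0.00115827 -0.00042108] yaw 25.145678244329517
```

View pics/b2.png

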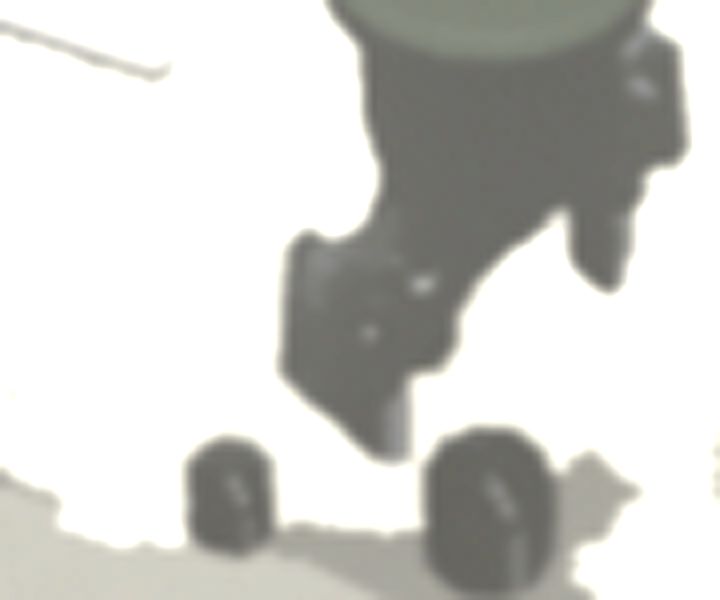

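```bash
python3 -m inch '[{"jaw":-1,"dx":0.03,"dy":-0.001,"dz":0,"twist":0},{"jaw":-1,"dx":0.03,"dy":0,"dz":0,"twist":0},{"jaw":-1,"dx":0.0195,"dy":0,"dz":0,"twist":0},{"jaw":1,"dx":0,"dy":0,"dz":0,"twist":0},{"jaw":1,"dx":0,"dy":0,"dz":0,"twist":0}]' 30
python3 -m inch '[{"jaw":1,"dx":0,"dy":0,"dz":0,"twist":0},{"jaw":1,"dx":0,"dy":0,"dz":0,"twist":0},{"jaw":1,"dx":0,"dy":0,"dz":0,"twist":0},{"jaw":1,"dx":-0.03,"dy":0,"dz":0,"twist":0},{"jaw":1,"dx":-0.05,"dy":0,"dz":0,"twist":0}]' 30
python3 -c "
from h import *
s=arm.sense();R=s['tool_rot'];print(s['eef_pos'],s['force'],s['opening'],'yaw',np.degrees(np.arctan2(R[1][1],R[0][1])))
b,_=arm.get_image('side');np.savez('pics/g1.npz',b=b);tile(b,200,200,100,75,8,'pics/b3.png')"
```

```text
t: 6.6
eef_pos: [0.4814, -0.3556, 0.0058]
tool_rot: [[0.001, 0.906, 0.423], [-0.001, 0.423, -0.906], [-1.0, 0.001, 0.001]]
force: [0.4, 0.2, 0.4]
opening: 0.606
t: 7.22
eef_pos: [0.4806, -0.355, 0.0856]
tool_rot: [[-0.001, 0.906, 0.423], [0.001, 0.423, -0.906], [-1.0, -0.001, -0.001]]
force: [0.7, -0.4, -0.3]
opening: 0.485
[ 0.48055573 -0.35500356  0.08555191] [ 0.74365205 -0.42920843 -0.33749639] 0.4852399054191469 yaw 25.04651602661274
```

View pics/b3.png

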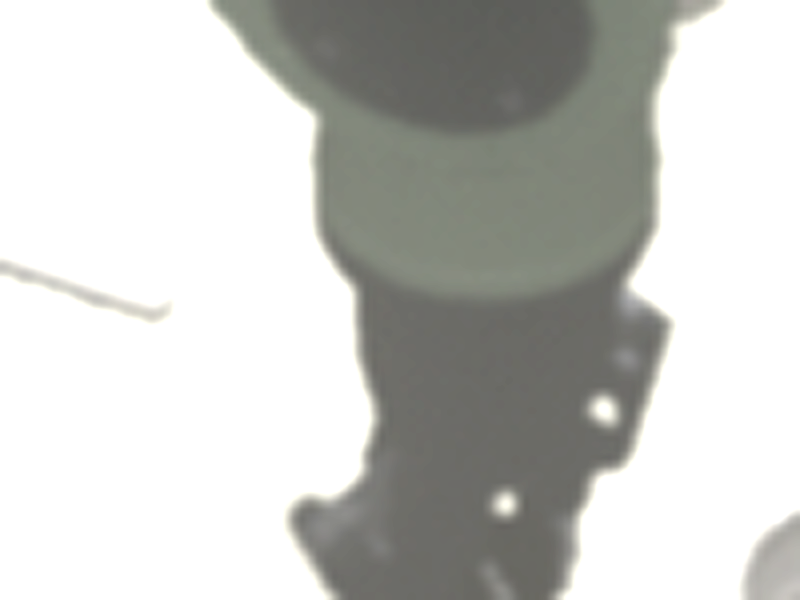

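The knob is held: opening 0.485 is about 41 mm, i.e. across flats. Next I carry it to the unit's 30 mm front edge. Pressing the back rim down there while drawing the tool forward will swing the knob about the jaw axis to about 32°.

```bash
python3 -m inch '[{"jaw":1,"dx":0,"dy":0.0303,"dz":-0.0486,"twist":0},{"jaw":1,"dx":0,"dy":0.0303,"dz":-0.0486,"twist":0},{"jaw":1,"dx":0,"dy":0.0303,"dz":-0.0486,"twist":0},{"jaw":1,"dx":0,"dy":0.0303,"dz":-0.0486,"twist":0},{"jaw":1,"dx":0,"dy":0.0303,"dz":-0.0486,"twist":0}]'
python3 -m inch '[{"jaw":1,"dx":0,"dy":0.0303,"dz":-0.0486,"twist":0},{"jaw":1,"dx":0,"dy":0.0303,"dz":-0.0486,"twist":0},{"jaw":1,"dx":0,"dy":0,"dz":0,"twist":-0.177},{"jaw":1,"dx":0,"dy":0,"dz":0,"twist":-0.177},{"jaw":1,"dx":0,"dy":0,"dz":0,"twist":-0.177}]'
python3 -m inch '[{"jaw":1,"dx":0,"dy":0,"dz":0,"twist":-0.177},{"jaw":1,"dx":0,"dy":0,"dz":0,"twist":-0.177},{"jaw":1,"dx":0,"dy":0,"dz":0,"twist":-0.177},{"jaw":1,"dx":0.01,"dy":0,"dz":0,"twist":-0.177},{"jaw":1,"dx":0.01,"dy":0,"dz":0,"twist":0}]' 25
python3 -c "
from h import *
s=arm.sense();R=s['tool_rot'];print(s['eef_pos'],s['force'],s['opening'],'yaw',np.degrees(np.arctan2(R[1][1],R[0][1])));d=np.array([.529,.043,.037])-s['eef_pos'];print(d@R)
b,_=arm.get_image('side');np.savez('pics/g2.npz',b=b);tile(b,200,140,100,75,8,'pics/b4.png')"
```

```text
t: 7.9
eef_pos: [0.5158, -0.0692, 0.0855]
tool_rot: [[0.001, 0.906, 0.423], [-0.0, 0.423, -0.906], [-1.0, 0.001, 0.001]]
force: [1.2, -0.4, -1.3]
opening: 0.485
t: 8.52
eef_pos: [0.5295, 0.0429, 0.0854]
tool_rot: [[0.001, 0.562, 0.827], [-0.0, 0.827, -0.562], [-1.0, 0.001, 0.001]]
force: [-0.1, -0.3, -0.5]
opening: 0.484
t: 9.15
eef_pos: [0.5295, 0.0425, 0.0649]
tool_rot: [[0.001, -0.104, 0.995], [0.0, 0.995, 0.104], [-1.0, 0.0, 0.001]]
force: [-0.8, 0.8, -1.0]
opening: 0.488
[0.52949029 0.0424926  0.06490734] [-0.80064799  0.8078213  -1.03127979] 0.4884123230641403 yaw 95.95687731258056
[ 0.02790696  0.00055177 -0.0004634 ]
```

View pics/b4.png

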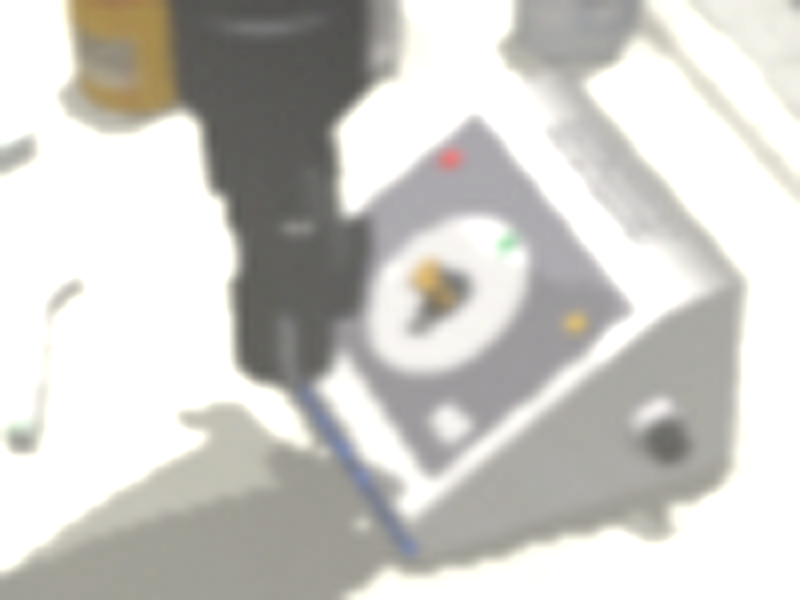

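The side view shows the held knob just above the blue front edge at (300,380). I'll descend slowly to find contact.

```bash
python3 -m inch '[{"jaw":1,"dx":0.015,"dy":0,"dz":0,"twist":0},{"jaw":1,"dx":0.008,"dy":0,"dz":0,"twist":0},{"jaw":1,"dx":0.003,"dy":0,"dz":0,"twist":0},{"jaw":1,"dx":0.002,"dy":0,"dz":0,"twist":0},{"jaw":1,"dx":0.001,"dy":0,"dz":0,"twist":0}]' 20
```

```text
t: 9.82
eef_pos: [0.5294, 0.0428, 0.0362]
tool_rot: [[0.001, -0.105, 0.994], [-0.0, 0.994, 0.105], [-1.0, -0.0, 0.001]]
force: [-3.4, -0.0, 14.4]
opening: 0.489
```

```bash
python3 -m inch '[{"jaw":1,"dx":0.0025,"dy":0,"dz":-0.002,"twist":0},{"jaw":1,"dx":0.0025,"dy":0,"dz":-0.002,"twist":0},{"jaw":1,"dx":0.0025,"dy":0,"dz":-0.0025,"twist":0},{"jaw":1,"dx":0.0025,"dy":0,"dz":-0.0025,"twist":0},{"jaw":1,"dx":0.0025,"dy":0,"dz":-0.003,"twist":0}]' 20
python3 -c "
from h import *
b,_=arm.get_image('side');np.savez('pics/g3.npz',b=b);tile(b,215,165,50,40,16,'pics/b5.png')"
```

```text
t: 10.45
eef_pos: [0.5171, 0.0414, 0.0233]
tool_rot: [[0.0, -0.105, 0.994], [-0.0, 0.994, 0.105], [-1.0, -0.0, 0.0]]
force: [-0.1, -0.4, -0.3]
opening: 0.486
```

View pics/b5.png

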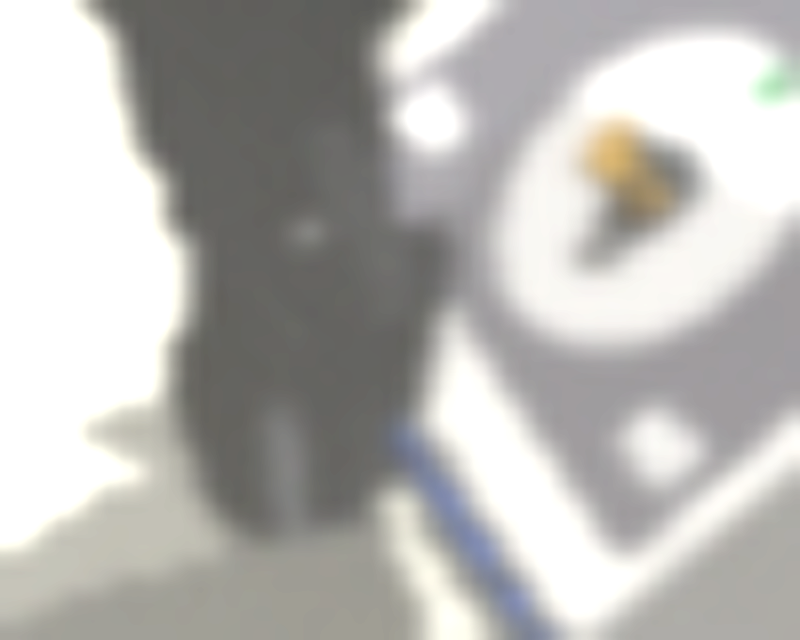

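The force dropped to zero at the end, so the rim may have slipped off the edge. I'll lift clear and look at the knob's silhouette with depth.

```bash
python3 -m inch '[{"jaw":1,"dx":-0.03,"dy":0,"dz":-0.01,"twist":0},{"jaw":1,"dx":-0.05,"dy":0,"dz":-0.01,"twist":0},{"jaw":1,"dx":-0.05,"dy":0,"dz":0,"twist":0},{"jaw":1,"dx":0,"dy":0,"dz":0,"twist":0},{"jaw":1,"dx":0,"dy":0,"dz":0,"twist":0}]' 30
python3 - <<'E'
from h import *
b,d=arm.get_image('side');np.savez('pics/g4.npz',b=b,d=d)
s=arm.sense();p=s['eef_pos'];print(p,proj('side',p))
u,v=map(int,proj('side',p));tile(b,u-25,v-28,50,40,16,'pics/b6.png')
P=cloud('side',d)-p;q=P[v-30:v+12,u-20:u+20].reshape(-1,3);q=q[(abs(q)<.06).all(1)]
np.set_printoptions(linewidth=200)
for z0 in np.arange(-.02,.05,.004):
    r=q[abs(q[:,2]-z0)<.002]
    if len(r): print(round(z0,3),len(r),'x',r[:,0].min().round(4),r[:,0].max().round(4),'y',np.percentile(r[:,1],5).round(4))
E
```

```text
t: 11.12
eef_pos: [0.4972, 0.0392, 0.1529]
tool_rot: [[-0.0, -0.105, 0.994], [-0.0, 0.994, 0.105], [-1.0, -0.0, -0.0]]
force: [-0.6, 1.1, -1.2]
opening: 0.482
[0.4969646  0.0392401  0.15248015] (np.float64(224.90003159419402), np.float64(163.32270863258367))
-0.004 5 x -0.0196 -0.0076 y -0.017
0.0 9 x -0.0192 0.0193 y -0.0266
0.004 9 x -0.0195 0.0211 y -0.0266
0.008 12 x -0.0216 0.021 y -0.0296
0.012 16 x -0.0195 0.0171 y -0.0339
0.016 13 x -0.0221 0.0169 y -0.0355
0.02 13 x -0.0183 0.009 y -0.0352
0.024 12 x -0.0246 -0.0016 y -0.0357
0.028 24 x -0.0245 0.0083 y -0.0358
0.032 40 x -0.0243 0.0084 y -0.0343
0.036 12 x -0.0141 0.0089 y -0.0342
0.04 6 x -0.0147 0.0027 y -0.0179
0.044 4 x -0.0127 -0.0098 y -0.0305
0.048 11 x -0.0178 0.0112 y -0.0507
```

View pics/b6.png

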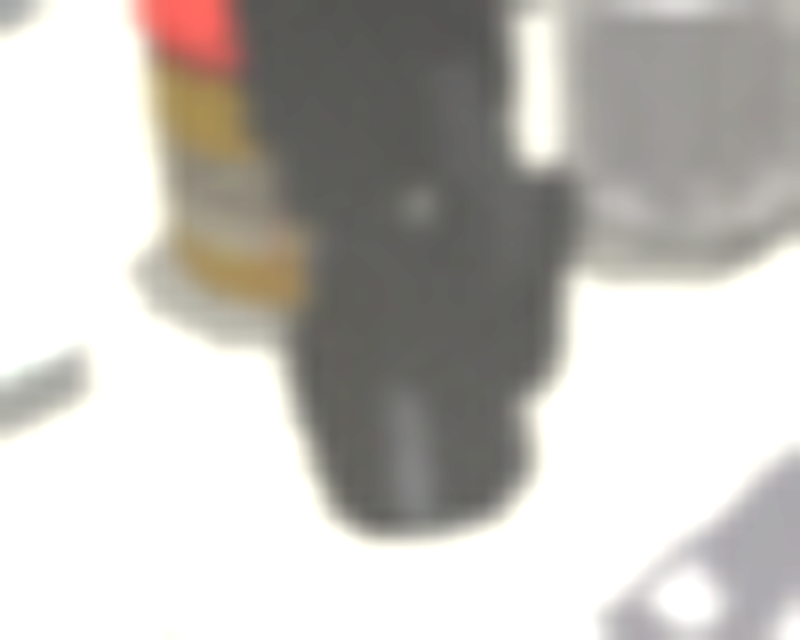

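```bash
cat >> h.py <<'E'
def axis_from_edge(n,p1,p2,jaw):
    # axis direction perpendicular to jaw whose image is parallel to p1-p2
    o,d1=ray(n,*p1);_,d2=ray(n,*p2); a=np.cross(np.cross(d1,d2),jaw); a/=np.linalg.norm(a); return a*np.sign(a[2])
E
python3 - <<'E'
from h import *
D=np.load('pics/g4.npz');b=D['b'].astype(int).max(-1);J=UY
L=[];Rr=[]
for v in range(152,170):
    row=b[v,205:245]; 
    dk=np.nonzero(row<75)[0]
    if len(dk)<4: continue
    i=dk[0]; t=85; 
    f=lambda i,j:(i+(row[i]-t)/(row[i]-row[j])*(j-i))
    l=205+(f(i-1,i) if row[i-1]>t else f(i-2,i-1)); k=dk[-1]; r=205+(f(k+1,k) if row[k+1]>t else f(k+2,k+1))
    print(v,round(l,2),round(r,2));L.append((l,v));Rr.append((r,v))
for S,a,bb in((L,158,166),):
    q=np.array([x for x in S if a<=x[1]<=bb],np.float32);l=cv2.fitLine(q,cv2.DIST_HUBER,0,.01,.01).ravel()
    ax=axis_from_edge('side',l[2:]-4*l[:2],l[2:]+4*l[:2],J);print(ax,'lean',np.degrees(np.arctan2(-(ax[0]*np.cos(yaw)+ax[1]*np.sin(yaw)),ax[2])))
E
```

```text
152 217.5 233.26
153 217.39 233.14
154 216.87 233.08
155 216.65 233.04
156 216.72 232.95
157 217.0 232.57
158 217.21 232.13
159 217.51 231.13
160 217.74 230.48
161 217.96 230.56
162 218.5 230.74
163 218.77 230.95
164 218.96 230.67
165 219.53 230.05
166 219.91 229.22
[-0.18977965 -0.01994664  0.98162407] lean 11.000934589041384
```

The lean measures about 11°, so the rim slipped off before it turned far enough. I'll repeat with more overlap on the edge and a slower sweep.

```bash
python3 -m inch '[{"jaw":1,"dx":0.03,"dy":0,"dz":0.018,"twist":0},{"jaw":1,"dx":0.05,"dy":0,"dz":0.018,"twist":0},{"jaw":1,"dx":0.022,"dy":0,"dz":0,"twist":0},{"jaw":1,"dx":0.008,"dy":0,"dz":0,"twist":0},{"jaw":1,"dx":0.006,"dy":0,"dz":0,"twist":0}]' 20
python3 -m inch '[{"jaw":1,"dx":0.003,"dy":0,"dz":0,"twist":0},{"jaw":1,"dx":0.002,"dy":0,"dz":-0.002,"twist":0},{"jaw":1,"dx":0.0015,"dy":0,"dz":-0.002,"twist":0},{"jaw":1,"dx":0.0015,"dy":0,"dz":-0.002,"twist":0},{"jaw":1,"dx":0,"dy":0,"dz":0,"twist":0}]'
```

```text
t: 11.8
eef_pos: [0.533, 0.0432, 0.0371]
tool_rot: [[-0.0, -0.105, 0.994], [-0.0, 0.994, 0.105], [-1.0, -0.0, -0.0]]
force: [0.0, 0.4, -1.3]
opening: 0.487
t: 12.42
eef_pos: [0.5281, 0.0426, 0.0306]
tool_rot: [[0.003, -0.105, 0.994], [0.0, 0.994, 0.105], [-1.0, 0.0, 0.003]]
force: [-0.7, -0.4, 11.4]
opening: 0.485
```

```bash
python3 -m inch '[{"jaw":1,"dx":0.002,"dy":0,"dz":-0.001,"twist":0},{"jaw":1,"dx":0.0015,"dy":0,"dz":-0.0015,"twist":0},{"jaw":1,"dx":0.0015,"dy":0,"dz":-0.0015,"twist":0},{"jaw":1,"dx":0,"dy":0,"dz":0,"twist":0},{"jaw":1,"dx":0,"dy":0,"dz":0,"twist":0}]'
```

```text
t: 13.05
eef_pos: [0.5243, 0.0422, 0.0257]
tool_rot: [[0.003, -0.105, 0.994], [0.0, 0.994, 0.105], [-1.0, 0.0, 0.003]]
force: [-0.0, 1.0, 11.7]
opening: 0.488
```

```bash
python3 -m inch '[{"jaw":1,"dx":0.001,"dy":0,"dz":-0.0015,"twist":0},{"jaw":1,"dx":0.001,"dy":0,"dz":-0.0015,"twist":0},{"jaw":1,"dx":0,"dy":0,"dz":0,"twist":0},{"jaw":1,"dx":-0.04,"dy":0,"dz":-0.01,"twist":0},{"jaw":1,"dx":-0.05,"dy":0,"dz":-0.01,"twist":0}]'
cat > look.py <<'E'
from h import *
import sys
for _ in range(1):
    b,d=arm.get_image('side')
np.savez('pics/%s.npz'%sys.argv[1],b=b,d=d)
s=arm.sense();p=s['eef_pos'];print(p,s['force'],s['opening'])
u,v=map(int,proj('side',p));tile(b,u-25,v-28,50,40,16,'pics/%s.png'%sys.argv[1])
bb=b.astype(int).max(-1);L=[];t=85
for r in range(v-14,v+8):
    row=bb[r,u-22:u+22];dk=np.nonzero(row<72)[0]
    if len(dk)<4: continue
    f=lambda i,j:(i+(row[i]-t)/(row[i]-row[j])*(j-i)); i=dk[0];k=dk[-1]
    try:
        l=u-22+(f(i-1,i) if row[i-1]>t else f(i-2,i-1)); q=u-22+(f(k+1,k) if row[k+1]>t else f(k+2,k+1))
    except Exception: continue
    print(r,round(l,2),round(q,2))
E
python3 look.py g5
```

```text
t: 13.68
eef_pos: [0.4998, 0.0396, 0.1135]
tool_rot: [[-0.0, -0.105, 0.994], [-0.0, 0.994, 0.105], [-1.0, -0.0, -0.001]]
force: [0.6, -0.4, -0.6]
opening: 0.482
[0.50053819 0.03960802 0.11921518] [4.47414634 0.67327739 8.91638912] 0.48594037263887024
157 218.62 235.75
158 219.09 235.06
159 219.78 235.1
160 219.96 235.06
161 220.04 235.04
162 220.21 235.0
163 220.19 234.62
164 219.86 234.41
165 219.32 234.29
166 218.75 234.15
167 218.6 234.12
168 218.67 233.95
169 218.94 233.45
170 219.51 233.15
171 219.98 233.13
172 220.71 233.15
173 221.33 232.41
174 221.91 231.71
175 222.56 231.24
```

View pics/g5.png

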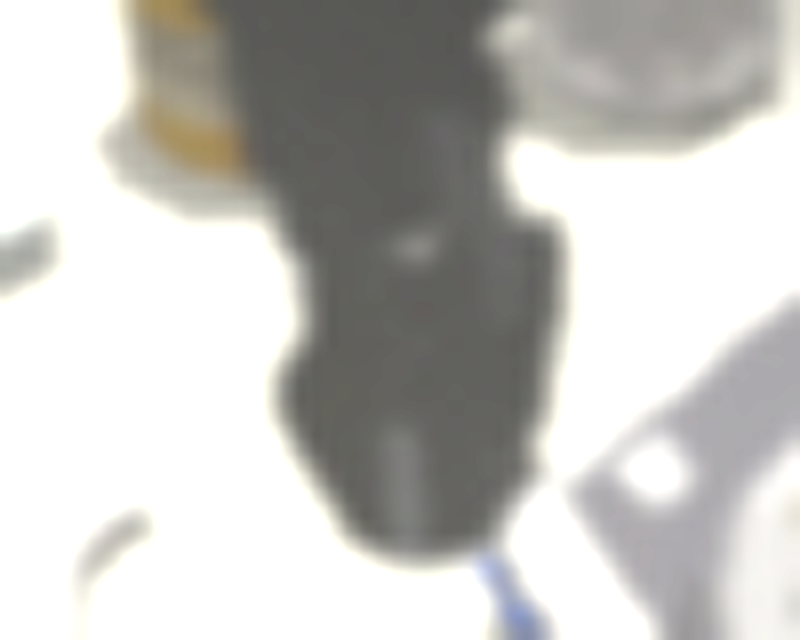

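Tilt is now clearly larger: the left knob edge runs (285,390)→(350,530). I'll measure the lean.

```bash
python3 - <<'E'
from h import *
q=np.array([(219.51,170),(219.98,171),(220.71,172),(221.33,173),(221.91,174),(222.56,175)],np.float32)
l=cv2.fitLine(q,cv2.DIST_HUBER,0,.01,.01).ravel();ax=axis_from_edge('side',l[2:]-4*l[:2],l[2:]+4*l[:2],UY);print('lean',np.degrees(np.arctan2(-(ax[0]*np.cos(yaw)+ax[1]*np.sin(yaw)),ax[2])))
# bottom-rim check: picture of g5 around
for f in (0,1):
  pass
E
```

```text
lean 20.880376572467163
```

```bash
python3 -m inch '[{"jaw":1,"dx":0.05,"dy":0,"dz":0.015,"twist":0},{"jaw":1,"dx":0.03,"dy":0,"dz":0.01,"twist":0},{"jaw":1,"dx":0.008,"dy":0,"dz":0,"twist":0},{"jaw":1,"dx":0.003,"dy":0,"dz":-0.001,"twist":0},{"jaw":1,"dx":0.002,"dy":0,"dz":-0.002,"twist":0}]' 20
python3 -m inch '[{"jaw":1,"dx":0.002,"dy":0,"dz":-0.002,"twist":0},{"jaw":1,"dx":0.002,"dy":0,"dz":-0.0015,"twist":0},{"jaw":1,"dx":0.0015,"dy":0,"dz":-0.0015,"twist":0},{"jaw":1,"dx":0.0015,"dy":0,"dz":-0.0015,"twist":0},{"jaw":1,"dx":0,"dy":0,"dz":0,"twist":0}]'
```

```text
t: 14.35
eef_pos: [0.5233, 0.0421, 0.021]
tool_rot: [[0.004, -0.105, 0.994], [0.0, 0.994, 0.105], [-1.0, 0.0, 0.004]]
force: [0.6, -0.3, 16.7]
opening: 0.488
t: 14.98
eef_pos: [0.5157, 0.0412, 0.0128]
tool_rot: [[0.0, -0.105, 0.994], [-0.0, 0.994, 0.105], [-1.0, -0.0, 0.0]]
force: [-0.1, -1.0, -0.9]
opening: 0.487
```

```bash
python3 -m inch '[{"jaw":1,"dx":-0.03,"dy":0,"dz":-0.01,"twist":0},{"jaw":1,"dx":-0.05,"dy":0,"dz":0,"twist":0},{"jaw":1,"dx":-0.02,"dy":0,"dz":0,"twist":0},{"jaw":1,"dx":0,"dy":0,"dz":0,"twist":0},{"jaw":1,"dx":0,"dy":0,"dz":0,"twist":0}]' 40
python3 look.py g6
```

```text
t: 15.6
eef_pos: [0.5055, 0.0401, 0.1117]
tool_rot: [[-0.001, -0.105, 0.994], [-0.0, 0.994, 0.105], [-1.0, -0.0, -0.001]]
force: [-0.3, -0.6, -1.9]
opening: 0.488
[0.50538379 0.04017477 0.11146106] [-0.38286009 -0.30288963 -1.45061103] 0.48789006912184707
158 220.92 236.95
159 221.51 237.02
160 221.81 237.04
161 221.92 236.95
162 221.9 236.62
163 221.69 236.41
164 221.49 236.3
165 221.12 236.16
166 220.71 236.12
167 220.34 236.06
168 220.28 236.0
169 220.5 235.75
170 220.89 235.44
171 221.87 235.19
172 222.97 235.19
173 224.15 234.69
174 229.25 233.42
175 233.0 232.86
```

View pics/g6.png

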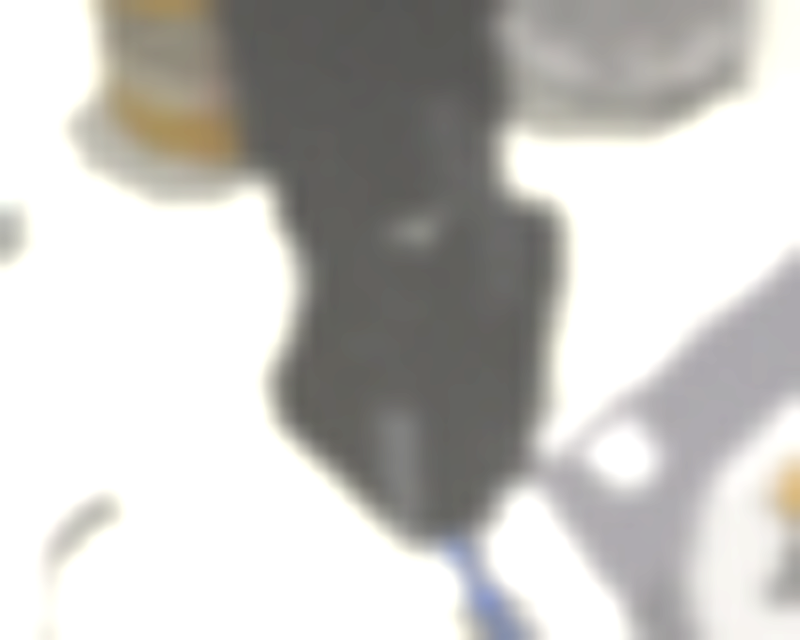

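```bash
python3 - <<'E'
from h import *
b=np.load('pics/g6.npz')['b'].astype(int).max(-1);np.set_printoptions(linewidth=220);print(b[160:180,216:240])
for P in([(220.89,170),(224.15,173)],[(221.87,171),(224.15,173)]):
    ax=axis_from_edge('side',*P,UY);print('lean',np.degrees(np.arctan2(-(ax[0]*np.cos(yaw)+ax[1]*np.sin(yaw)),ax[2])))
p=arm.sense()['eef_pos']
for f in(32,40,48):
    t=np.radians(f);e=np.array([np.cos(yaw),np.sin(yaw),0]);A=-e*np.sin(t)+np.array([0,0,np.cos(t)]);X=e*np.cos(t)+np.array([0,0,np.sin(t)])
    pv=p+[0,0,.0242];print(f,[np.round(proj('side',pv+k*A+s*.021*X),1) for k in(-.03,.008) for s in(-1,1)])
E
```

```text
[[193 193 194 191 171 120  77  62  60  62  61  62  62  62  60  61  61  64  65  65  63  83 135 181]
 [194 194 194 192 175 130  81  62  61  62  62  61  61  61  60  61  61  64  66  64  64  86 136 182]
 [194 195 195 192 175 129  80  62  61  61  62  62  62  61  60  60  62  64  65  64  67  96 145 184]
 [194 195 195 191 170 116  71  61  60  61  61  63  63  62  60  61  61  63  63  62  70 107 157 186]
 [194 195 194 188 161 103  66  61  61  62  62  62  62  61  61  61  61  62  61  61  72 115 164 188]
 [194 195 193 179 141  88  64  61  62  63  63  63  62  61  61  61  61  61  61  62  77 126 176 193]
 [195 194 189 166 115  73  63  62  62  62  62  62  61  62  61  61  62  61  61  62  79 131 180 193]
 [195 193 183 149  95  66  63  62  61  61  62  63  63  62  61  62  61  62  62  63  82 133 178 184]
 [194 194 183 148  93  64  63  62  61  62  63  64  64  62  62  62  62  62  62  64  85 132 169 174]
 [194 195 189 162 103  67  62  62  62  63  67  70  69  64  62  62  62  63  63  67  91 133 166 170]
 [195 195 192 173 124  80  64  63  62  64  70  78  77  66  62  62  63  63  64  70 104 148 167 154]
 [195 195 1
[... 513 characters left out ...]
 193 188 168 130  99  84  72  66  67  79 109 151 183 182 158 127 112]
 [197 196 195 195 195 196 195 195 194 188 170 138 107  90  87  90 102 141 176 190 189 177 149 122]
 [197 197 196 196 195 195 195 195 195 194 189 173 150 135 130 123 115 145 182 192 191 187 170 138]
 [196 197 197 197 196 196 196 196 196 196 195 191 186 180 167 140 121 138 175 190 192 191 183 160]]
lean 32.87278551213998
lean 33.9258115939254
32 [array([227.8, 176.2]), array([237.9, 167.7]), array([221.2, 169.9]), array([231.5, 161.2])]
40 [array([229.3, 175.7]), array([238.4, 166.4]), array([221.5, 170.6]), array([230.7, 161. ])]
48 [array([230.8, 175.1]), array([238.6, 165.1]), array([221.9, 171.2]), array([229.8, 160.9])]
```

The lean is about 33° (edge slope 1.05 px/row), and the corners agree with the 30 mm pivot height. Next I go to the pre-insertion pose, 12 mm off the shaft tip along its axis.

```bash
python3 -m inch '[{"jaw":1,"dx":0.006,"dy":0,"dz":0.022,"twist":0},{"jaw":1,"dx":0.007,"dy":0,"dz":0.022,"twist":0},{"jaw":1,"dx":0.007,"dy":0,"dz":0.0217,"twist":0},{"jaw":1,"dx":0,"dy":0,"dz":0,"twist":0},{"jaw":1,"dx":0,"dy":0,"dz":0,"twist":0}]' 60
cat > rel.py <<'E'
from h import *
s=arm.sense();p=s['eef_pos'];U=p+np.array([.0158,.0017,-.0012]);q=U-O
R=s['tool_rot'];print('tcp',p,'f',s['force'],'tq',s['wrist_torque'],'open',s['opening']);print('U-O along UX,UY,N mm',(np.array([q@UX,q@UY,q@N])*1e3).round(2),'yaw',np.degrees(np.arctan2(R[1][1],R[0][1])))
E
python3 rel.py; python3 look.py g7
```

```text
t: 16.27
eef_pos: [0.5704, 0.0471, 0.0917]
tool_rot: [[-0.001, -0.105, 0.994], [-0.0, 0.994, 0.105], [-1.0, -0.0, -0.001]]
force: [-0.5, -0.5, -1.0]
opening: 0.482
tcp [0.57035431 0.04707799 0.09172983] f [-0.50348338 -0.46424818 -0.99078807] tq [ 0.0221895   0.05844706 -0.03918584] open 0.4823909839082794
U-O along UX,UY,N mm [ 0.58 -0.09 30.45] yaw 96.03377703173518
[0.57047184 0.04705471 0.09203468] [ 0.19118556  0.2868868  -0.51444291] 0.4849240033887715
158 240.61 258.71
159 241.08 258.62
160 241.31 258.48
161 241.35 258.27
162 241.38 258.1
163 241.12 258.0
164 240.7 257.67
165 240.41 257.48
166 239.96 257.0
167 239.79 256.34
168 239.78 255.79
169 240.0 255.24
170 240.48 254.73
171 241.68 254.38
172 242.71 254.21
173 243.39 254.32
174 243.7 254.67
175 246.0 253.58
```

View pics/g7.png

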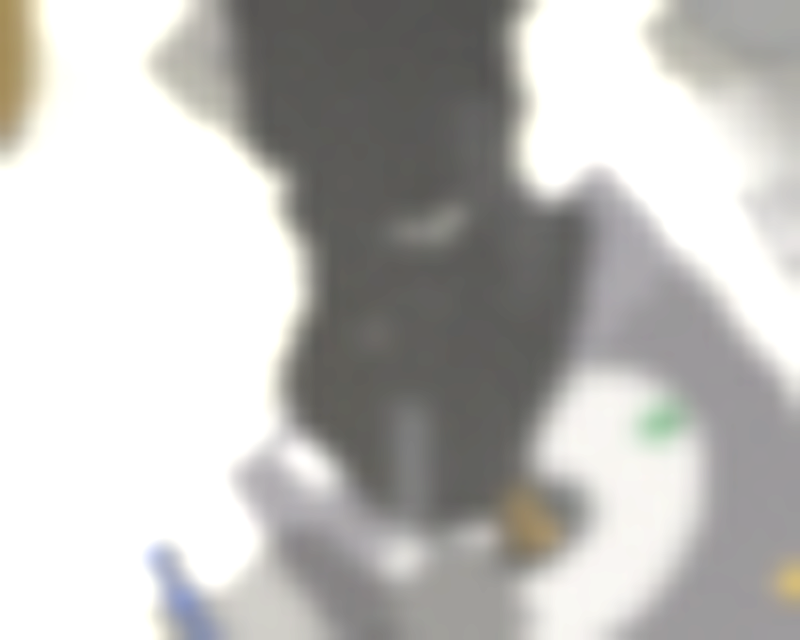

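The side view shows the tilted knob just off the shaft tip at (530,520), square to the panel. I start the insertion along the axis.

```bash
python3 -m inch '[{"jaw":1,"dx":0.0034,"dy":0,"dz":0.0021,"twist":0},{"jaw":1,"dx":0.0034,"dy":0,"dz":0.0021,"twist":0},{"jaw":1,"dx":0.0026,"dy":0,"dz":0.0016,"twist":0},{"jaw":1,"dx":0.0017,"dy":0,"dz":0.0011,"twist":0},{"jaw":1,"dx":0.0008,"dy":0,"dz":0.0005,"twist":0}]' 60; python3 rel.py
python3 -m inch '[{"jaw":1,"dx":0.0013,"dy":0,"dz":0.0008,"twist":0},{"jaw":1,"dx":0.0013,"dy":0,"dz":0.0008,"twist":0},{"jaw":1,"dx":0.0008,"dy":0,"dz":0.0005,"twist":0},{"jaw":1,"dx":0,"dy":0,"dz":0,"twist":0},{"jaw":1,"dx":0,"dy":0,"dz":0,"twist":0}]' 60; python3 rel.py
```

```text
t: 16.95
eef_pos: [0.5785, 0.0479, 0.0803]
tool_rot: [[-0.0, -0.105, 0.994], [-0.0, 0.994, 0.105], [-1.0, -0.0, -0.0]]
force: [0.7, 0.2, -1.5]
opening: 0.481
tcp [0.57850186 0.04787475 0.08028073] f [ 0.73090408  0.20650683 -1.50987416] tq [-0.01314412  0.02296927 -0.03997706] open 0.48108595059658305
U-O along UX,UY,N mm [ 1.46 -0.15 16.4 ] yaw 96.02349827444681
t: 17.58
eef_pos: [0.5806, 0.0482, 0.077]
tool_rot: [[0.0, -0.105, 0.994], [-0.0, 0.994, 0.105], [-1.0, -0.0, -0.0]]
force: [0.7, 0.1, -1.1]
opening: 0.478
tcp [0.58058717 0.04815132 0.07703488] f [ 0.71575567  0.11443989 -1.07862046] tq [0.03494528 0.00832584 0.02034612] open 0.47768066277514337
U-O along UX,UY,N mm [ 1.52 -0.09 12.53] yaw 96.0296139439471
```

```bash
python3 -m inch '[{"jaw":1,"dx":0.0013,"dy":0,"dz":0.0007,"twist":0},{"jaw":1,"dx":0.0013,"dy":0,"dz":0.0007,"twist":0},{"jaw":1,"dx":0.0008,"dy":0,"dz":0.0005,"twist":0},{"jaw":1,"dx":0,"dy":0,"dz":0,"twist":0},{"jaw":1,"dx":0,"dy":0,"dz":0,"twist":0}]' 60; python3 rel.py; python3 look.py g8
```

```text
t: 18.2
eef_pos: [0.5824, 0.0485, 0.0736]
tool_rot: [[-0.0, -0.105, 0.994], [0.0, 0.994, 0.105], [-1.0, 0.0, -0.0]]
force: [0.1, 4.2, -1.9]
opening: 0.483
tcp [0.58244759 0.04853852 0.07355814] f [ 0.12022059  4.22895463 -1.89535195] tq [0.64709768 0.09627257 0.02305117] open 0.4825794082560017
U-O along UX,UY,N mm [1.28 0.1  8.58] yaw 96.03534976318036
[0.58244493 0.04852356 0.07356864] [-0.33865246  3.69826779 -1.8485847 ] 0.4817815611945632
161 243.83 262.47
162 244.56 262.67
163 245.15 262.65
164 244.96 262.53
165 244.87 262.38
166 244.72 261.81
167 244.3 260.95
168 243.59 260.44
169 243.0 260.26
170 243.23 259.91
171 243.33 259.61
172 243.42 259.11
173 243.45 258.48
174 243.22 258.19
175 242.67 257.79
176 243.25 257.5
177 245.86 257.3
178 247.62 257.0
```

View pics/g8.png

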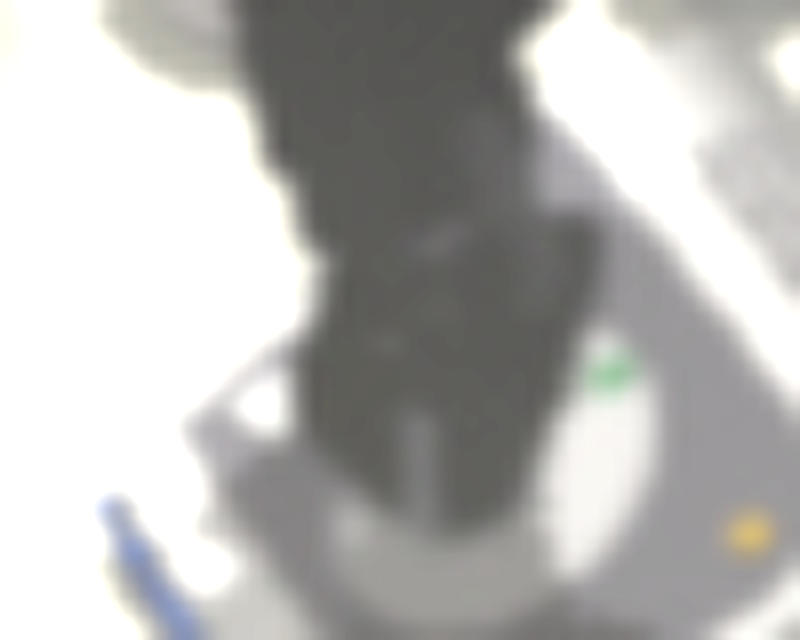

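The shaft is no longer visible, and a small side force (+4 N in y) suggests it is inside the bore. I'll continue with a slight +y relief.

```bash
python3 -m inch '[{"jaw":1,"dx":0.0015,"dy":0.0005,"dz":0.0009,"twist":0},{"jaw":1,"dx":0.0015,"dy":0,"dz":0.0009,"twist":0},{"jaw":1,"dx":0.0015,"dy":0,"dz":0.0009,"twist":0},{"jaw":1,"dx":0.001,"dy":0,"dz":0.0006,"twist":0},{"jaw":1,"dx":0,"dy":0,"dz":0,"twist":0}]' 60; python3 rel.py
```

```text
t: 18.88
eef_pos: [0.5857, 0.0491, 0.068]
tool_rot: [[-0.0, -0.105, 0.994], [-0.0, 0.994, 0.105], [-1.0, -0.0, -0.0]]
force: [0.5, 0.9, -1.1]
opening: 0.481
tcp [0.58573795 0.04912546 0.06799823] f [ 0.51645589  0.92474408 -1.05479297] tq [ 0.32277819 -0.03661479 -0.00975966] open 0.4807243251822189
U-O along UX,UY,N mm [1.16 0.34 2.1 ] yaw 96.02405109988237
```

```bash
python3 -m inch '[{"jaw":1,"dx":0.001,"dy":0,"dz":0.0006,"twist":0},{"jaw":1,"dx":0.001,"dy":0,"dz":0.0006,"twist":0},{"jaw":1,"dx":0.0008,"dy":0,"dz":0.0005,"twist":0},{"jaw":1,"dx":0.0005,"dy":0,"dz":0.0003,"twist":0},{"jaw":1,"dx":0,"dy":0,"dz":0,"twist":0}]' 60; python3 rel.py
```

```text
t: 19.5
eef_pos: [0.5877, 0.0494, 0.0648]
tool_rot: [[-0.0, -0.105, 0.994], [-0.0, 0.994, 0.105], [-1.0, -0.0, -0.0]]
force: [0.4, 1.3, -1.2]
opening: 0.484
tcp [0.58772672 0.04938036 0.06476579] f [ 0.399453    1.25272892 -1.23029584] tq [ 0.30265835 -0.01175087 -0.02150416] open 0.48445563029108873
U-O along UX,UY,N mm [ 1.15  0.39 -1.7 ] yaw 96.02682779944618
```

```bash
python3 -m inch '[{"jaw":1,"dx":0.0008,"dy":0,"dz":0.0005,"twist":0},{"jaw":1,"dx":0.0008,"dy":0,"dz":0.0005,"twist":0},{"jaw":1,"dx":0.0008,"dy":0,"dz":0.0005,"twist":0},{"jaw":1,"dx":0,"dy":0,"dz":0,"twist":0},{"jaw":1,"dx":0,"dy":0,"dz":0,"twist":0}]' 60; python3 rel.py;python3 look.py g9
```

```text
t: 20.12
eef_pos: [0.5892, 0.0495, 0.0624]
tool_rot: [[0.0, -0.105, 0.994], [-0.0, 0.994, 0.105], [-1.0, -0.0, 0.0]]
force: [-0.3, 1.0, -2.5]
opening: 0.479
tcp [0.58921858 0.04950699 0.06236889] f [-0.2732088   0.95558272 -2.51222002] tq [ 0.33954357 -0.01281255 -0.0529135 ] open 0.4794118919957527
U-O along UX,UY,N mm [ 1.15  0.36 -4.53] yaw 96.02496045657894
[0.58920215 0.04955187 0.06235865] [ 0.4772923   0.92466492 -1.9870497 ] 0.48266508237069167
163 245.6 264.36
164 245.9 264.59
165 246.5 264.61
166 246.32 264.56
167 246.14 264.47
168 246.05 264.1
169 245.57 263.44
170 245.1 262.83
171 244.65 262.27
172 244.32 261.84
173 244.05 261.6
174 243.57 261.14
175 242.8 260.38
176 243.83 260.14
177 246.5 260.06
178 247.94 259.83
179 248.61 259.29
180 249.45 258.87
181 250.0 258.38
```

View pics/g9.png

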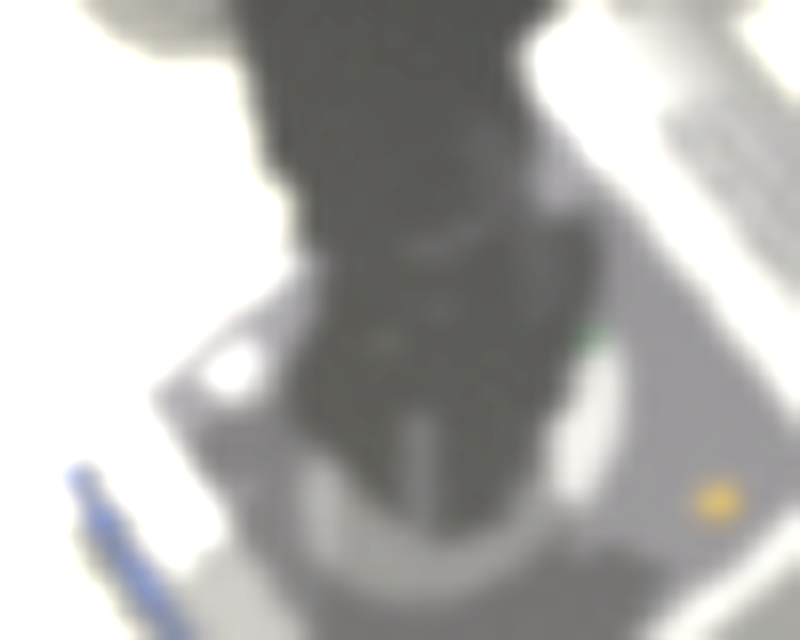

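```bash
python3 -m inch '[{"jaw":1,"dx":0.0008,"dy":0,"dz":0.0005,"twist":0},{"jaw":1,"dx":0.0008,"dy":0,"dz":0.0005,"twist":0},{"jaw":1,"dx":0.0008,"dy":0,"dz":0.0005,"twist":0},{"jaw":1,"dx":0,"dy":0,"dz":0,"twist":0},{"jaw":1,"dx":0,"dy":0,"dz":0,"twist":0}]' 60; python3 rel.py
```

```text
t: 20.8
eef_pos: [0.5897, 0.0495, 0.0619]
tool_rot: [[-0.002, -0.105, 0.994], [-0.001, 0.994, 0.105], [-1.0, -0.001, -0.002]]
force: [-20.6, -0.3, 43.6]
opening: 0.485
tcp [0.58968534 0.04954328 0.0618535 ] f [-20.59495489  -0.2973413   43.63963703] tq [0.13598644 4.45491762 0.17064012] open 0.4854312466630027
U-O along UX,UY,N mm [ 1.27  0.34 -5.21] yaw 96.02629132474698
```

Firm contact, about 48 N along the axis, so the knob is most likely seated (it had slid up about 5 mm in the pads). I ease the pressure and turn it in the same grip.

```bash
python3 -m inch '[{"jaw":1,"dx":-0.001,"dy":0,"dz":-0.0006,"twist":0},{"jaw":1,"dx":0,"dy":0,"dz":0,"twist":-0.05},{"jaw":1,"dx":0,"dy":0,"dz":0,"twist":-0.05},{"jaw":1,"dx":0,"dy":0,"dz":0,"twist":-0.05},{"jaw":1,"dx":0,"dy":0,"dz":0,"twist":0}]' 60; python3 rel.py;python3 look.py g10
```

```text
t: 21.42
eef_pos: [0.5893, 0.0485, 0.0626]
tool_rot: [[-0.001, -0.252, 0.968], [-0.002, 0.968, 0.252], [-1.0, -0.001, -0.002]]
force: [-16.9, -3.4, 37.2]
opening: 0.483
tcp [0.5892714  0.04853402 0.06258949] f [-16.9195527   -3.43752581  37.22638372] tq [-1.45641756  3.49623939 -0.73015772] open 0.48268470983024653
U-O along UX,UY,N mm [ 1.22 -0.62 -4.32] yaw 104.57848038255705
[0.58927305 0.0485924  0.06257519] [-16.34411079  -3.11377307  37.55382001] 0.48028232771019025
163 244.6 266.21
164 244.9 266.53
165 245.52 266.75
166 245.67 266.65
167 245.42 266.5
168 245.38 266.1
169 245.33 265.88
170 245.19 265.56
171 245.05 265.0
172 244.62 263.9
173 244.19 263.0
174 243.69 261.09
175 242.75 260.26
176 243.6 259.91
177 246.0 260.09
178 247.94 260.17
179 248.77 260.06
180 249.47 259.75
```

View pics/g10.png

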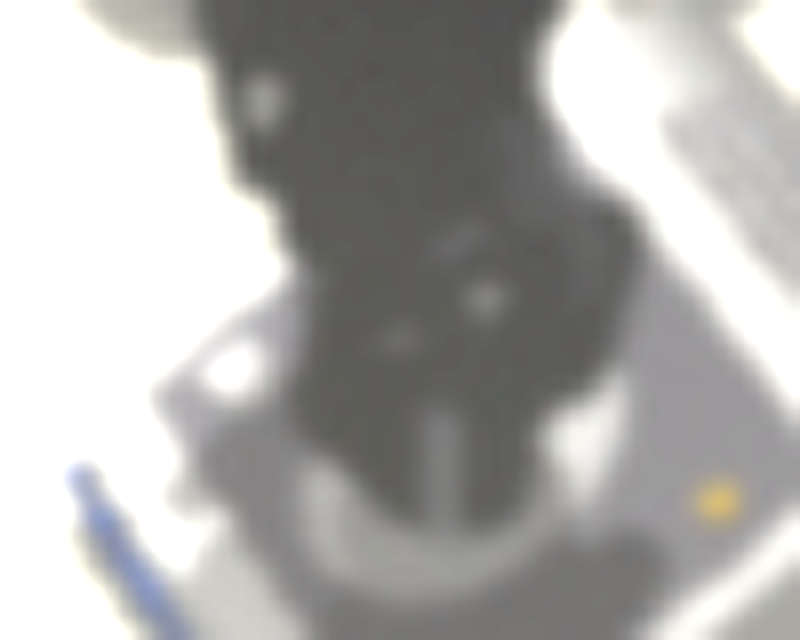

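Before turning further I need to confirm it is home, so I'll release, back away and look.

```bash
python3 -m inch '[{"jaw":0.5,"dx":-0.001,"dy":0,"dz":0,"twist":0},{"jaw":-1,"dx":0,"dy":0,"dz":0,"twist":0},{"jaw":-1,"dx":0,"dy":0,"dz":0,"twist":0},{"jaw":-1,"dx":0,"dy":0,"dz":0,"twist":0},{"jaw":-1,"dx":-0.03,"dy":0,"dz":-0.01,"twist":0}]' 60
python3 -m inch '[{"jaw":-1,"dx":-0.04,"dy":0,"dz":-0.02,"twist":0},{"jaw":-1,"dx":-0.02,"dy":0,"dz":-0.05,"twist":0},{"jaw":-1,"dx":0,"dy":-0.05,"dz":-0.03,"twist":0},{"jaw":-1,"dx":0,"dy":-0.055,"dz":-0.02,"twist":0},{"jaw":-1,"dx":0,"dy":-0.02,"dz":0,"twist":0}]' 60
python3 - <<'E'
from h import *
print(arm.sense()['eef_pos'])
a,da=arm.get_image("top");b,db=arm.get_image("side");np.savez("pics/h1.npz",a=a,b=b,da=da,db=db)
tile(a,205,155,50,45,8,"pics/a.png");tile(b,230,150,45,40,9,"pics/b.png")
A=cv2.imread("pics/a.png");B=cv2.imread("pics/b.png");z=np.zeros((360,800,3),np.uint8);z[:,:400]=A;z[:,400:]=B[:,:400];cv2.imwrite("pics/m5.png",z)
for n,d in(("top",da),("side",db)):
    q=(cloud(n,d)-O).reshape(-1,3);c=np.stack([q@UX,q@UY,q@N],1)*1e3; m=(np.hypot(c[:,0],c[:,1])<18)&(c[:,2]>20)&(c[:,2]<60);r=c[m];print(n,len(r),np.percentile(r[:,2],[5,50,95]).round(1))
    t=r[abs(r[:,2]-np.median(r[:,2]))<4];A=np.c_[t[:,:2],np.ones(len(t))];print('plane',np.linalg.lstsq(A,t[:,2],rcond=None)[0].round(3))
E
```

```text
t: 22.1
eef_pos: [0.5797, 0.0472, 0.0908]
tool_rot: [[-0.003, -0.253, 0.968], [-0.0, 0.968, 0.253], [-1.0, 0.0, -0.003]]
force: [0.9, 0.4, -0.3]
opening: 1.002
t: 22.72
eef_pos: [0.495, -0.1077, 0.1521]
tool_rot: [[-0.0, -0.249, 0.969], [-0.001, 0.969, 0.249], [-1.0, -0.001, -0.001]]
force: [0.1, 1.1, 0.2]
opening: 0.997
[ 0.49504155 -0.10772035  0.15209981]
top 144 [34.8 38.  41. ]
plane [ 1.0000e-03 -2.5000e-02  3.8019e+01]
side 42 [26.8 37.2 40.3]
plane [-0.049 -0.087 37.569]
```

View pics/m5.png

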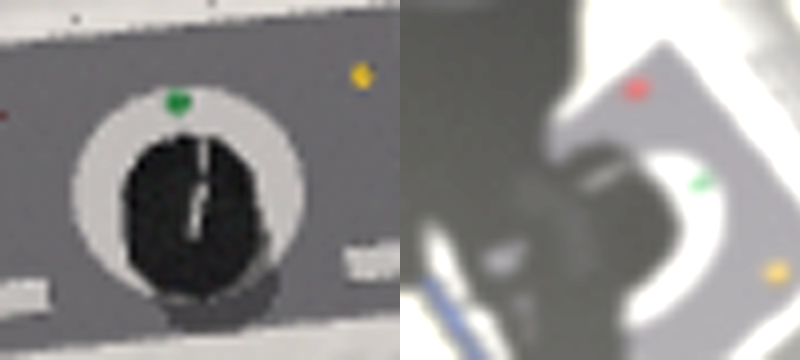

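The knob top plane sits 38.0 mm above the panel, level with it to within 1.5°, so it is home. Now I measure the pointer angle from the white line on the top face.

```bash
cat > ptr.py <<'E'
from h import *
import sys
a=np.load(sys.argv[1])['a'].astype(int).max(-1);np.set_printoptions(linewidth=220)
sub=a[170:188,220:240]
if len(sys.argv)>2: print(sub)
pts=[]
for v in range(178,185):
    row=np.clip(a[v,222:236]-45,0,None)
    if row.sum()<25: continue
    pts.append(((row*np.arange(222,236)).sum()/row.sum(),v))
W=np.array([[(onplane('top',*p,O+.038*N,N)-O)@e*1e3 for e in(UX,UY)] for p in pts]);print(np.round(pts,2).tolist());print(W.round(1).tolist())
l=cv2.fitLine(W.astype(np.float32),cv2.DIST_L2,0,.01,.01).ravel();d=l[:2]*np.sign(l[0]);print('psi by line',np.degrees(np.arctan2(d[1],d[0])),'by outer pt',np.degrees(np.arctan2(W[0,1],W[0,0])))
E
python3 ptr.py pics/h1.npz 1
```

```text
[[120 120 120 120 120 120 121 117 118 120 120 120 121 119 120 120 120 120 119  95]
 [121 119 120 120 120 117 115  90  93 116 117 116 117 120 120 121 121 121 121 118]
 [120 120 121 117 112  66  64  18  19  40  76  42  70 116 121 120 121 121 120 120]
 [120 120 114  64  18  18  18  19  15  35  89  17  18  50 116 120 121 120 119 120]
 [121 117  63  19  20  17  17  18  17  32  90  17  19  18  49 116 120 120 121 121]
 [120 112  14  19  15  17  15  18  17  29  88  15  17  20  16  49 117 121 120 121]
 [116  38  15  15  17  18  19  22  21  21  56  14  18  16  14  21  70 120 121 120]
 [ 90  15  19  19  18  19  23  21  20  26  37  21  22  17  15  19  48 120 120 121]
 [ 64  16  18  20  20  19  20  21  24  53  92  19  19  17  16  12  41 118 121 119]
 [ 45  17  20  22  15  19  23  21  27  74  90  18  18  20  17  16  32 104 121 120]
 [ 65  11  16  18  20  20  22  21  33  93  43  21  22  22  20  19  34 101 120 120]
 [ 65  21  18  18  20  17  20  20  34  95  41  19  19  18  17  20  20  65 120 120]
 [ 66  23  20  21  18  17  20  20  42 115  19  16  19  20  21  22  19  57 119 121]
 [ 68  18  19  21  19  21  20  23  49  90  20  21  19  22  20  22  21  53 102 120]
 [ 69  23  20  22  18  21  20  20  45  65  21  16  20  20  20  21  16  40  66 120]
 [ 94  18  22  19  18  21  23  19  21  21  18  18  19  20  18  20  22  40  69 120]
 [117  21  20  20  21  19  19  21  22  17  18  20  16  21  21  19  23  51  81 117]
 [117  27  19  19  21  18  19  15  19  20  19  21  21  20  20  20  40  61  79 103]]
[[229.85, 178.0], [229.61, 179.0], [229.0, 180.0], [229.0, 181.0], [229.0, 182.0], [228.92, 183.0]]
[[16.4, -5.8], [13.7, -4.9], [11.2, -3.1], [8.5, -2.8], [5.8, -2.6], [3.1, -2.1]]
psi by line -15.435745 by outer pt -19.369475405665256
```

The pointer is at about -16°, clearly right of the dot, and the knob is home, so step 1 is met without step 2. I'll regrip aligned with the faces at light force and turn by about 16° or more.

```bash
python3 -m inch '[{"jaw":-1,"dx":0,"dy":0.0322,"dz":0.032,"twist":0},{"jaw":-1,"dx":0,"dy":0.0322,"dz":0.032,"twist":0},{"jaw":-1,"dx":0,"dy":0.0322,"dz":0.032,"twist":0},{"jaw":-1,"dx":0,"dy":0.0322,"dz":0.032,"twist":0},{"jaw":-1,"dx":0.02,"dy":0,"dz":0,"twist":0.115}]' 30
python3 -m inch '[{"jaw":-1,"dx":0.03,"dy":0,"dz":0,"twist":0},{"jaw":-1,"dx":0.02,"dy":0,"dz":0,"twist":0},{"jaw":-1,"dx":0,"dy":0,"dz":0,"twist":0},{"jaw":-1,"dx":0,"dy":0,"dz":0,"twist":0},{"jaw":-1,"dx":0,"dy":0,"dz":0,"twist":0}]' 30
python3 -c "
from h import *
s=arm.sense();R=s['tool_rot'];print(s['eef_pos'],s['force'],'yaw',np.degrees(np.arctan2(R[1][1],R[0][1])),(np.array([.5869,.0489,.0639])-s['eef_pos'])@R)"
```

```text
t: 23.45
eef_pos: [0.5882, 0.0577, 0.1323]
tool_rot: [[0.002, -0.143, 0.99], [0.003, 0.99, 0.143], [-1.0, 0.002, 0.003]]
force: [0.5, -2.0, 0.1]
opening: 1.0
t: 24.08
eef_pos: [0.5875, 0.053, 0.0829]
tool_rot: [[0.001, -0.14, 0.99], [0.0, 0.99, 0.14], [-1.0, -0.0, 0.001]]
force: [-0.9, -0.0, 0.8]
opening: 0.992
[0.58751075 0.05303046 0.08287642] [-0.93182552 -0.01944015  0.82706209] yaw 98.03744285475995 [ 0.01897516 -0.00400399 -0.00120404]
```

```bash
python3 -m inch '[{"jaw":-1,"dx":0.012,"dy":-0.004,"dz":-0.001,"twist":0},{"jaw":-1,"dx":0.007,"dy":0,"dz":0,"twist":0},{"jaw":1,"dx":0,"dy":0,"dz":0,"twist":0},{"jaw":1,"dx":0,"dy":0,"dz":0,"twist":0},{"jaw":1,"dx":0,"dy":0,"dz":0,"twist":0}]' 30
python3 -m inch '[{"jaw":1,"dx":0,"dy":0,"dz":0,"twist":0},{"jaw":1,"dx":0,"dy":0,"dz":0,"twist":-0.06},{"jaw":1,"dx":0,"dy":0,"dz":0,"twist":-0.06},{"jaw":1,"dx":0,"dy":0,"dz":0,"twist":-0.06},{"jaw":1,"dx":0,"dy":0,"dz":0,"twist":-0.06}]' 30;python3 rel.py
```

```text
t: 24.7
eef_pos: [0.5868, 0.0491, 0.0634]
tool_rot: [[0.0, -0.14, 0.99], [0.0, 0.99, 0.14], [-1.0, 0.0, 0.0]]
force: [-1.0, 2.2, 0.4]
opening: 0.482
t: 25.32
eef_pos: [0.5867, 0.0472, 0.0647]
tool_rot: [[0.0, -0.371, 0.929], [-0.002, 0.929, 0.371], [-1.0, -0.002, -0.001]]
force: [-14.7, -6.9, 41.2]
opening: 0.485
tcp [0.58670136 0.04721908 0.06468909] f [-14.68157259  -6.85758649  41.24895774] tq [-2.45966688  2.6811483  -0.99742219] open 0.4847503246442056
U-O along UX,UY,N mm [ 0.05 -1.66 -1.11] yaw 111.7793055339153
```

The upward force grew with the twist, so one fingertip is probably touching the rising panel. I'll release and look, then regrip higher.

```bash
python3 -m inch '[{"jaw":0.4,"dx":-0.001,"dy":0,"dz":0,"twist":0},{"jaw":-1,"dx":-0.001,"dy":0,"dz":0,"twist":0},{"jaw":-1,"dx":0,"dy":0,"dz":0,"twist":0},{"jaw":-1,"dx":-0.03,"dy":0,"dz":0,"twist":0},{"jaw":-1,"dx":-0.05,"dy":0,"dz":-0.02,"twist":0}]' 30
python3 -m inch '[{"jaw":-1,"dx":0,"dy":-0.04,"dz":-0.045,"twist":0},{"jaw":-1,"dx":0,"dy":-0.04,"dz":-0.045,"twist":0},{"jaw":-1,"dx":0,"dy":-0.04,"dz":-0.04,"twist":0},{"jaw":-1,"dx":0,"dy":-0.03,"dz":0,"twist":0},{"jaw":-1,"dx":0,"dy":0,"dz":0,"twist":0}]' 30
cat > peek.py <<'E'
from h import *
import sys
n=sys.argv[1]
s=arm.sense();R=s['tool_rot'];print(s['t'],s['eef_pos'],'yaw',np.degrees(np.arctan2(R[1][1],R[0][1])),(np.array([.5869,.0489,.0639])-s['eef_pos'])@R)
a,da=arm.get_image("top");np.savez(f"pics/{n}.npz",a=a,da=da);tile(a,205,155,50,45,12,f"pics/{n}.png")
q=(cloud("top",da)-O).reshape(-1,3);c=np.stack([q@UX,q@UY,q@N],1)*1e3; m=(np.hypot(c[:,0],c[:,1])<18)&(c[:,2]>20)&(c[:,2]<60);r=c[m]
t=r[abs(r[:,2]-np.median(r[:,2]))<4];A=np.c_[t[:,:2],np.ones(len(t))];print('plane',np.linalg.lstsq(A,t[:,2],rcond=None)[0].round(3))
a=a.astype(int).max(-1);pts=[]
for v in range(178,185):
    row=np.clip(a[v,222:235]-28,0,None)*(a[v,222:235]<125)
    if row.max()>20: pts.append(((row*np.arange(222,235)).sum()/row.sum(),v))
W=np.array([[(onplane('top',*p,O+.038*N,N)-O)@e*1e3 for e in(UX,UY)] for p in pts]);print(np.round(pts,2).tolist());print(W.round(1).tolist())
l=cv2.fitLine(W.astype(np.float32),cv2.DIST_L2,0,.01,.01).ravel();d=l[:2]*np.sign(l[0]);print('psi by line',np.degrees(np.arctan2(d[1],d[0])),'outer pt',np.degrees(np.arctan2(W[0,1],W[0,0])))
E
python3 peek.py h2
```

```text
t: 25.95
eef_pos: [0.5678, 0.0417, 0.1447]
tool_rot: [[-0.002, -0.372, 0.928], [0.0, 0.928, 0.372], [-1.0, 0.001, -0.002]]
force: [1.0, -0.0, 1.1]
opening: 1.001
t: 26.58
eef_pos: [0.5032, -0.1482, 0.1448]
tool_rot: [[0.0, -0.368, 0.93], [-0.001, 0.93, 0.368], [-1.0, -0.001, -0.0]]
force: [0.3, 0.2, -1.1]
opening: 0.999
26.575 [ 0.5032216  -0.14823396  0.14480208] yaw 111.60106415835028 [0.0808165  0.15252888 0.15037505]
plane [1.8000e-02 1.9000e-02 3.8385e+01]
[[228.75, 178.0], [228.75, 179.0], [228.73, 180.0], [228.49, 181.0], [228.46, 182.0], [228.13, 183.0]]
[[16.6, -3.0], [13.9, -2.7], [11.3, -2.4], [8.6, -1.5], [5.9, -1.2], [3.3, -0.1]]
psi by line -11.917952 outer pt -10.13504985738284
```

View pics/h2.png

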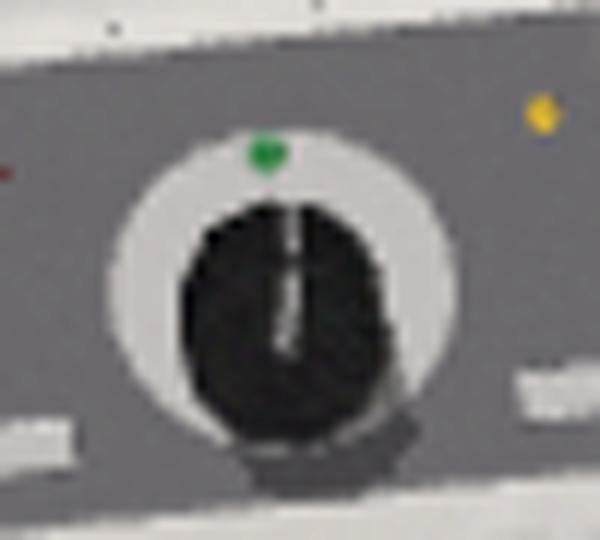

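The pointer is now about -11° and still home. I'll regrip 6 mm higher to clear the panel and turn the rest.

```bash
python3 -m inch '[{"jaw":-1,"dx":0,"dy":0.0383,"dz":0.0369,"twist":0},{"jaw":-1,"dx":0,"dy":0.0383,"dz":0.0369,"twist":0},{"jaw":-1,"dx":0,"dy":0.0383,"dz":0.0369,"twist":0},{"jaw":-1,"dx":0,"dy":0.0383,"dz":0.0369,"twist":0},{"jaw":-1,"dx":0.02,"dy":0,"dz":0,"twist":0.15}]' 40
python3 -m inch '[{"jaw":-1,"dx":0.02,"dy":0,"dz":0,"twist":0},{"jaw":-1,"dx":0.01,"dy":0,"dz":0,"twist":0},{"jaw":-1,"dx":0,"dy":0,"dz":0,"twist":0},{"jaw":-1,"dx":0,"dy":0,"dz":0,"twist":0},{"jaw":-1,"dx":0,"dy":0,"dz":0,"twist":0}]' 40
python3 -c "
from h import *
s=arm.sense();R=s['tool_rot'];print(s['eef_pos'],s['force'],'yaw',np.degrees(np.arctan2(R[1][1],R[0][1])),(np.array([.5838,.0486,.0690])-s['eef_pos'])@R)"
```

```text
t: 27.25
eef_pos: [0.584, 0.0568, 0.1253]
tool_rot: [[0.002, -0.232, 0.973], [0.003, 0.973, 0.232], [-1.0, 0.002, 0.003]]
force: [-0.6, -0.7, -1.2]
opening: 0.998
t: 27.88
eef_pos: [0.5836, 0.0508, 0.0956]
tool_rot: [[0.001, -0.228, 0.974], [0.0, 0.974, 0.228], [-1.0, -0.0, 0.001]]
force: [-0.2, 0.2, -0.2]
opening: 1.002
[0.58355916 0.05080691 0.09558832] [-0.2450517   0.1767053  -0.20904651] yaw 103.18651720390447 [ 0.02658841 -0.00219994 -0.00028914]
```

```bash
python3 -m inch '[{"jaw":-1,"dx":0.017,"dy":-0.002,"dz":0,"twist":0},{"jaw":-1,"dx":0.01,"dy":0,"dz":0,"twist":0},{"jaw":1,"dx":0,"dy":0,"dz":0,"twist":0},{"jaw":1,"dx":0,"dy":0,"dz":0,"twist":0},{"jaw":1,"dx":0,"dy":0,"dz":0,"twist":0}]' 40
python3 -m inch '[{"jaw":1,"dx":0,"dy":0,"dz":0,"twist":0},{"jaw":1,"dx":0,"dy":0,"dz":0,"twist":-0.06},{"jaw":1,"dx":0,"dy":0,"dz":0,"twist":-0.06},{"jaw":1,"dx":0,"dy":0,"dz":0,"twist":-0.06},{"jaw":1,"dx":0,"dy":0,"dz":0,"twist":-0.06}]' 40;python3 rel.py
```

```text
t: 28.5
eef_pos: [0.5838, 0.0489, 0.0686]
tool_rot: [[0.0, -0.228, 0.974], [-0.0, 0.974, 0.228], [-1.0, -0.0, 0.0]]
force: [-2.2, 0.4, 6.0]
opening: 0.486
t: 29.12
eef_pos: [0.5838, 0.0462, 0.0699]
tool_rot: [[0.0, -0.452, 0.892], [-0.004, 0.892, 0.452], [-1.0, -0.004, -0.001]]
force: [-12.2, -14.2, 39.0]
opening: 0.491
tcp [0.58384929 0.04623259 0.06988659] f [-12.22846893 -14.15784777  38.97208971] tq [-3.68723916  2.30535299 -1.00916559] open 0.4908355960593067
U-O along UX,UY,N mm [ 0.31 -2.34  4.86] yaw 116.89003709994364
```

```bash
python3 -m inch '[{"jaw":0.4,"dx":-0.001,"dy":0,"dz":0,"twist":0},{"jaw":-1,"dx":-0.001,"dy":0,"dz":0,"twist":0},{"jaw":-1,"dx":0,"dy":0,"dz":0,"twist":0},{"jaw":-1,"dx":-0.03,"dy":0,"dz":0,"twist":0},{"jaw":-1,"dx":-0.04,"dy":0,"dz":-0.02,"twist":0}]' 40
python3 -m inch '[{"jaw":-1,"dx":0,"dy":-0.04,"dz":-0.045,"twist":0},{"jaw":-1,"dx":0,"dy":-0.04,"dz":-0.045,"twist":0},{"jaw":-1,"dx":0,"dy":-0.04,"dz":-0.04,"twist":0},{"jaw":-1,"dx":0,"dy":-0.03,"dz":0,"twist":0},{"jaw":-1,"dx":0,"dy":0,"dz":0,"twist":0}]' 40
python3 peek.py h3
```

```text
t: 29.75
eef_pos: [0.5658, 0.0405, 0.1401]
tool_rot: [[-0.001, -0.454, 0.891], [0.001, 0.891, 0.454], [-1.0, 0.001, -0.001]]
force: [0.8, 0.1, 0.6]
opening: 1.002
t: 30.38
eef_pos: [0.5182, -0.1546, 0.1398]
tool_rot: [[0.0, -0.45, 0.893], [-0.0, 0.893, 0.45], [-1.0, -0.0, 0.0]]
force: [-0.4, 0.0, -0.2]
opening: 1.0
30.375 [ 0.51824041 -0.15459109  0.13979989] yaw 116.77418479636565 [0.07587119 0.15077407 0.15295195]
plane [-5.0000e-03 -1.1000e-02  3.8094e+01]
[[228.72, 178.0], [228.49, 179.0], [228.49, 180.0], [228.45, 181.0], [228.11, 182.0], [228.11, 183.0]]
[[16.6, -2.9], [14.0, -2.1], [11.3, -1.8], [8.6, -1.4], [6.0, -0.3], [3.3, -0.1]]
psi by line -12.022475 outer pt -9.92285745317761
```

View pics/h3.png

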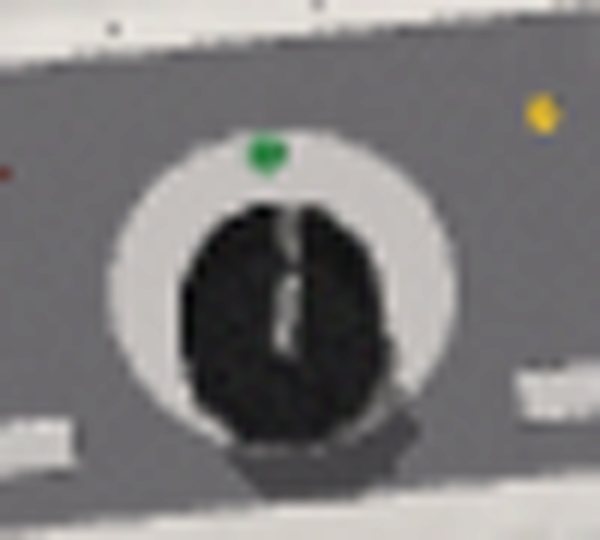

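The pointer is still at about -11°, the D-play limit, so the twist jams the knob. The tool axis is 32° off the shaft, which presses the rim on the panel. I'll regrip, lift the knob about 2 mm off the panel (still on the D), turn it, and press it home afterwards.

```bash
python3 -m inch '[{"jaw":-1,"dx":0,"dy":0.0373,"dz":0.0378,"twist":0},{"jaw":-1,"dx":0,"dy":0.0373,"dz":0.0378,"twist":0},{"jaw":-1,"dx":0,"dy":0.0373,"dz":0.0378,"twist":0},{"jaw":-1,"dx":0,"dy":0.0373,"dz":0.0378,"twist":0.1},{"jaw":-1,"dx":0.03,"dy":0,"dz":0,"twist":0.1}]' 40
python3 -m inch '[{"jaw":-1,"dx":0.015,"dy":0,"dz":0,"twist":0},{"jaw":-1,"dx":0,"dy":0,"dz":0,"twist":0},{"jaw":-1,"dx":0,"dy":0,"dz":0,"twist":0},{"jaw":-1,"dx":0,"dy":0,"dz":0,"twist":0},{"jaw":-0.5,"dx":0,"dy":0,"dz":0,"twist":0}]' 40
python3 -c "
from h import *
s=arm.sense();R=s['tool_rot'];print(s['eef_pos'],s['force'],'yaw',np.degrees(np.arctan2(R[1][1],R[0][1])),(np.array([.5848,.0487,.0673])-s['eef_pos'])@R)"
```

```text
t: 31.05
eef_pos: [0.5861, 0.055, 0.1109]
tool_rot: [[0.003, -0.27, 0.963], [0.003, 0.963, 0.27], [-1.0, 0.002, 0.004]]
force: [-0.1, -0.3, -1.6]
opening: 0.998
t: 31.68
eef_pos: [0.5854, 0.0485, 0.0954]
tool_rot: [[0.001, -0.267, 0.964], [0.0, 0.964, 0.267], [-1.0, -0.0, 0.001]]
force: [-0.4, -0.4, -0.2]
opening: 0.814
[0.58537219 0.0485095  0.09544347] [-0.42482713 -0.39182981 -0.15868342] yaw 105.47908566786197 [ 0.02814316  0.00033997 -0.0005151 ]
```

```bash
python3 -m inch '[{"jaw":-0.5,"dx":0.018,"dy":0,"dz":-0.0005,"twist":0},{"jaw":-0.5,"dx":0.01,"dy":0,"dz":0,"twist":0},{"jaw":1,"dx":0,"dy":0,"dz":0,"twist":0},{"jaw":1,"dx":0,"dy":0,"dz":0,"twist":0},{"jaw":1,"dx":0,"dy":0,"dz":0,"twist":0}]' 40; python3 rel.py
python3 -m inch '[{"jaw":1,"dx":-0.0012,"dy":0,"dz":-0.0008,"twist":0},{"jaw":1,"dx":-0.001,"dy":0,"dz":-0.0006,"twist":0},{"jaw":1,"dx":0,"dy":0,"dz":0,"twist":-0.05},{"jaw":1,"dx":0,"dy":0,"dz":0,"twist":-0.05},{"jaw":1,"dx":0,"dy":0,"dz":0,"twist":0}]' 40;python3 rel.py
```

```text
t: 32.3
eef_pos: [0.5847, 0.0485, 0.0674]
tool_rot: [[-0.0, -0.267, 0.964], [-0.0, 0.964, 0.267], [-1.0, -0.0, -0.0]]
force: [-3.8, -0.2, 3.8]
opening: 0.495
tcp [0.58467591 0.04854582 0.06744171] f [-3.83163348 -0.19146357  3.80031862] tq [ 0.00205037  0.6840217  -0.03985354] open 0.49467826724806907
U-O along UX,UY,N mm [-0.08 -0.12  2.22] yaw 105.48243054509012
t: 32.92
eef_pos: [0.5837, 0.048, 0.0693]
tool_rot: [[0.001, -0.363, 0.932], [0.0, 0.932, 0.363], [-1.0, -0.0, 0.001]]
force: [2.4, -0.2, 0.6]
opening: 0.495
tcp [0.58370305 0.04802236 0.06928247] f [ 2.40181833 -0.18204653  0.64777825] tq [-0.22261936 -0.54312318 -0.02173209] open 0.494520246427461
U-O along UX,UY,N mm [ 0.03 -0.54  4.32] yaw 111.27013412610398
```

```bash
python3 -m inch '[{"jaw":1,"dx":0,"dy":0,"dz":0,"twist":-0.05},{"jaw":1,"dx":0,"dy":0,"dz":0,"twist":-0.05},{"jaw":1,"dx":0,"dy":0,"dz":0,"twist":-0.05},{"jaw":1,"dx":0,"dy":0,"dz":0,"twist":-0.03},{"jaw":1,"dx":0,"dy":0,"dz":0,"twist":0}]' 40;python3 rel.py
```

```text
t: 33.55
eef_pos: [0.5844, 0.0462, 0.0697]
tool_rot: [[0.002, -0.523, 0.852], [-0.002, 0.852, 0.523], [-1.0, -0.003, 0.0]]
force: [6.5, -10.4, 4.4]
opening: 0.493
tcp [0.58438234 0.0462473  0.06966192] f [  6.47998528 -10.43076392   4.41131946] tq [-2.38851766 -1.42034269 -0.39758746] open 0.49269357070275444
U-O along UX,UY,N mm [ 0.65 -2.38  4.39] yaw 121.53020832092757
```

```bash
python3 -m inch '[{"jaw":1,"dx":0.0013,"dy":-0.0003,"dz":0.0007,"twist":0},{"jaw":1,"dx":0.0013,"dy":-0.0003,"dz":0.0007,"twist":0},{"jaw":0.3,"dx":0,"dy":0,"dz":0,"twist":0},{"jaw":-1,"dx":0,"dy":0,"dz":0,"twist":0},{"jaw":-1,"dx":-0.01,"dy":0,"dz":0,"twist":0}]' 40
python3 -m inch '[{"jaw":-1,"dx":-0.05,"dy":0,"dz":-0.02,"twist":0},{"jaw":-1,"dx":-0.01,"dy":-0.04,"dz":-0.045,"twist":0},{"jaw":-1,"dx":0,"dy":-0.04,"dz":-0.045,"twist":0},{"jaw":-1,"dx":0,"dy":-0.04,"dz":-0.04,"twist":0},{"jaw":-1,"dx":0,"dy":-0.03,"dz":0,"twist":0}]' 40
python3 peek.py h4
```

```text
t: 34.17
eef_pos: [0.5844, 0.0485, 0.0764]
tool_rot: [[-0.001, -0.524, 0.852], [-0.0, 0.852, 0.524], [-1.0, 0.001, -0.001]]
force: [-0.5, -1.2, -0.7]
opening: 0.897
t: 34.8
eef_pos: [0.5341, -0.1613, 0.1373]
tool_rot: [[-0.001, -0.521, 0.854], [-0.001, 0.854, 0.521], [-1.0, -0.001, -0.002]]
force: [0.2, 1.4, 1.1]
opening: 1.003
34.8 [ 0.53409233 -0.16125766  0.13727945] yaw 121.39512243405868 [0.07303988 0.15192397 0.15467293]
plane [-1.7000e-02 -2.2000e-02  3.7891e+01]
[[227.51, 178.0], [227.75, 179.0], [227.75, 180.0], [227.75, 181.0], [227.79, 182.0], [227.89, 183.0], [228.0, 184.0]]
[[17.0, 0.1], [14.2, -0.2], [11.5, 0.0], [8.8, 0.3], [6.1, 0.5], [3.3, 0.5], [0.6, 0.5]]
psi by line -2.2497478 outer pt 0.418390965933871
```

View pics/h4.png

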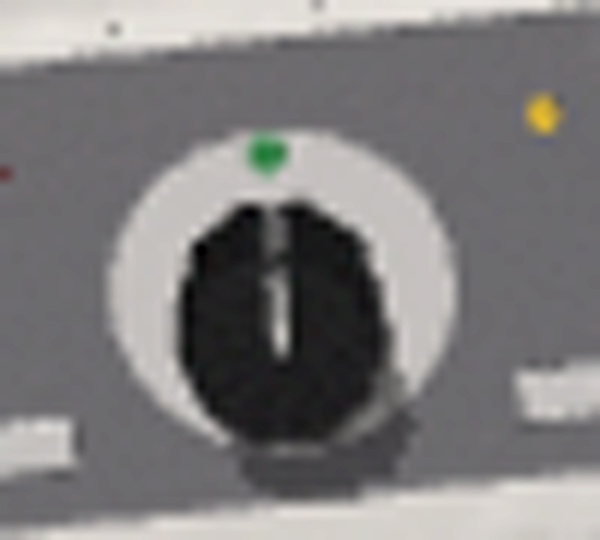

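The pointer reads -2° to 0° (line from (280,350) to (275,205) towards the dot), and the top plane is at 37.9 mm, flat to the panel. Before handing in I compare this picture with the first one for any bystander shift.

```bash
python3 - <<'E'
from h import *
a=np.load('pics/top0.npz')['p'].astype(int);b=np.load('pics/h4.npz')['a'].astype(int)
d=(abs(a-b*np.median(a)/np.median(b)).max(-1)>35).astype(np.uint8);d=cv2.morphologyEx(d,cv2.MORPH_OPEN,np.ones((2,2),np.uint8))
k,l,st,c=cv2.connectedComponentsWithStats(d)
for i in range(1,k):
    if st[i,4]>12: print(st[i])
s=arm.sense();print(s['t'],s['force'],np.abs(s['dq']).max())
arm.close_job()
E
```

```text
[  289   142   175   225 17795]
[221 173  18  21 268]
[365 309  21  35  83]
[443 311   4   6  16]
[437 318   8  14  46]
[ 26 328  49  12 321]
[431 330  21  24  61]
[375 333  64  29 491]
[  0 347  15  23 263]
[355 348   5   5  14]
[400 355  29  20  89]
[284 356  25  28 371]
[334 363  11   5  29]
[389 362  19  10  85]
[283 364  11   4  32]
[267 370  14  14  62]
[382 372   6   4  15]
[375 377   9   7  23]
34.85 [-0.85125373 -4.3824737  -0.17189063] 0.08445709468153006
the job is handed in; nothing more can be done
```

The knob is back on the shaft, pushed home against the panel, with its pointer at the green dot. The job was handed in at about 34.9 s of the 54 s allowed; no verdict is reported.

**What I did**
- The tool can only point straight down, so I first pinched the brass shaft and turned it from about -33° to -19°. That matched an angle at which the jaws could hold the knob.
- I picked up the largest knob and tipped it to about 33° in the jaws against the unit's front edge. This took three presses.
- I pushed it home along the shaft axis until it met about 48 N. Then I released it to check, and turned it.
- The first turns in the grip (60, 30 and 40 N) left the pointer short, at about -11°. They jammed the knob against the panel, pressing at about 40 N or a little more through the fingers and knob.
- Regripping, lifting the knob about 2 mm along the shaft and turning again worked. I then pressed it down and let go.

**Last checks, from the top camera**
- **Seating:** the knob's top is 37.9 mm above the panel (38 is fully home), tilted less than 2° from it.
- **Pointer:** fitting the white line gives -2.2°, and its outer end gives +0.4°, both well inside the 10° limit.
- **Clearance:** the gripper was open and well away from everything at the end.

**What I could not fully confirm**
- **Bystanders:** the picture comparison showed differences at the knob, where the arm and its shadow fell, and in a few unidentified patches along the bottom edge. I saw nothing at the bottle, jar, pot and gauze packet. The arm covered part of the right side, so objects there (probably the pen, bowl and suture box) were not fully checked.
- **Force reading:** the last wrist force was about 4 N sideways with the arm free. I took that as the arm still settling.
- **Camera disagreement:** the two cameras differed by about 2.6 mm along each panel direction on the dial position. I relied on the top one.

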